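Shut off the parts tumbler and hang the rinse canisters to dry

TASK

First stop the parts tumbler: bring both handles of its switch box, one standing at forward and the other at reverse, to the upright centre off position, without throwing either over to its opposite side, and let go of them. Then turn every rinse canister mouth down and set it over a drying peg of its own, standing squarely on the rack's deck, and when all of them hang there record the batch by swinging the tally counter's advance lever to its stop and letting it spring back. Leave the carton and the oil bottle where they are.

Things in the scene. Friction and masses are not known exactly. Their poses are not given: they have to be found in the camera images.
- drum (a joint): Drum switch: the handle at the switch box's own +y end. Angle in rad: 0 = upright = off; +0.45 = forward (leaning to the box's +x, where it starts); -0.45 = reverse. Sprung detents at -0.45, 0 and +0.45 pull it in from within about 0.2 rad; it resists with up to about 3 N at the knob.
- drum_knob (a point): Centre of the black ball knob, 28 mm across, at the end of the drum handle (a 10 mm steel rod, 85 mm from hinge to knob centre). Moves with the handle.
- drum_hinge (a point): Hinge of the drum handle, 70 mm above the table, on the grey switch box (100 x 175 x 66 mm, fixed). The hinge axis is this point's y; a positive angle leans the handle from its z towards its x. Knob centre = hinge + 85 mm x (sin angle along x, cos angle along z).
- pump (a joint): Pump switch: the like handle at the box's -y end, 90 mm from the first, same angles and detents. It starts at -0.45 = reverse (leaning to the box's -x).
- pump_knob (a point): Centre of the ball knob of the pump handle, like drum_knob.
- pump_hinge (a point): Hinge of the pump handle, like drum_hinge.
- rack: White drying rack, fixed: deck 120 x 400 mm, its top 20 mm above the table. Origin at the table under its centre; its y runs along the row of three pegs, which stand at y = +130, 0 and -130 mm. Each peg is a plain steel pin, 16 mm diameter, 75 mm tall above the deck, with a tapered tip.
- peg0 (a point): Foot of the first peg (y = +130 mm on the rack), on its axis at deck height (20 mm above the table). The peg stands 75 mm up from here.
- peg1 (a point): Foot of the middle peg, likewise.
- peg2 (a point): Foot of the third peg (y = -130 mm on the rack), likewise.
- advance (a joint): Advance lever of the tally counter, angle in rad: 0 = at rest, 1.0 = at its stop, turning anticlockwise seen from above about a vertical hinge. A spring returns it; about 5 N at the post holds it at the stop. The stroke counts above 0.92, and the lever is back below 0.08.
- advance_post (a point): A point on the axis of the upright black finger post (16 mm diameter, 45 mm tall) at the end of the advance lever, 81 mm above the table; the post spans 54 to 99 mm above the table. Moves with the lever.
- advance_hinge (a point): Vertical hinge of the advance lever, on top of the fixed grey tally counter (120 x 100 x 40 mm, its top 40 mm high; the lever's flat arm lies at 47 to 54 mm). The post circles it at 75 mm radius. At angle a the post lies, in this point's axes, in direction (-cos(0.5 - a), sin(0.5 - a)).
- canister0: Steel square rinse canister: 54 x 54 mm outside, 110 mm long, wall 3 mm, closed base 5 mm, 0.2 kg. Origin at its centre; its x axis runs lengthwise towards the open mouth. Starts lying on a side, mouth towards the robot. Set on a peg, mouth on the deck, its centre is 75 mm above the table. Two or three are present, an absent one is None.
- canister1: Steel square rinse canister: 54 x 54 mm outside, 110 mm long, wall 3 mm, closed base 5 mm, 0.2 kg. Origin at its centre; its x axis runs lengthwise towards the open mouth. Starts lying on a side, mouth towards the robot. Set on a peg, mouth on the deck, its centre is 75 mm above the table. Two or three are present, an absent one is None.
- canister2: Steel square rinse canister: 54 x 54 mm outside, 110 mm long, wall 3 mm, closed base 5 mm, 0.2 kg. Origin at its centre; its x axis runs lengthwise towards the open mouth. Starts lying on a side, mouth towards the robot. Set on a peg, mouth on the deck, its centre is 75 mm above the table. Two or three are present, an absent one is None.
- carton: Bystander: small cardboard carton 130 x 70 x 50 mm, on the table at the left, nearer the robot. Leave it alone.
- oil: Bystander: grey oil bottle, 56 mm across, 115 mm tall, on the table at the right, nearer the robot. Leave it alone.
Things that resemble listed ones, but are neither listed nor needed, are in the scene too. What is shaped like the canister0 but blue or pink is not meant.

How it is judged:
By the outcome, as a careful person would: the job done as asked, in the order asked, and still so for the second after the job is handed in, with the robot touching nothing.
Of canister0, canister1, canister2 only 2 to 3 are there at a start; the rules pass over those that are not, and their reading is None.
At some moment in a run one of canister0, canister1, canister2 may be knocked a few centimetres aside while the robot is not near it.
Once in a run the grip may slacken for a moment while it holds something.
It also fails if it takes over 208 s, if anything falls off the work surface, if the arm or the gripper's body presses on something with over 40 N, if the wrist force passes 120 N, or if a joint passes its speed limit or range.

ROBOT

A 7-joint arm with a two-finger parallel gripper is mounted at the origin on the work surface. World frame = base frame: x ahead of the robot, y to its left, z up, the work surface at z = 0. Lengths are in m, angles in rad, forces in N, time in s.
With the tool pointing down it reaches from about 0.4 to 0.85 m from the base axis. Payload 10.4 kg.
Tool frame: the origin (TCP) lies midway between the tips of the shut fingers; the grasp point (between the pads) lies 19 mm behind it (manip.tcp_to_grasp is the distance from the TCP to the grasp point, in m); z points along the fingers, y is the line along which they close (so a half turn about z gives the same grasp; the last joint's range is limited). The gripper opens to 85 mm and grips with 20 to 120 N. Pads are 22 mm wide; open, the fingers measure 114 mm over their backs; the gripper's body (76 mm by 85 mm) begins 54 mm behind the grasp point. The pads swing forward as they close: fully open they stand 13 mm farther back than shut.
Start: joints at [1.173, 0.332, -0.065, 1.46, 0.022, 1.35, -0.088], TCP at [0.229, -0.582, 0.231] pointing down, gripper open.
Joint ranges: [-2.6, 2.6], [-0.5, 2.12], [-1.47, 1.34], [0.16, 2.42], [-1.27, 4.41], [0.06, 2.06], [-2.6, 2.6]. Speed limits (rad/s): [2.22, 2.22, 2.79, 2.79, 3.14, 3.14, 3.14].

INTERFACE

Orientations are given as a unit quaternion [x, y, z, w].
In Python, from workcell import manip gives the robot as it stands.
- The arm moves only by the shell command python3 -m jog 'ROWS' [FORCE]. ROWS is a JSON object of lists of equal length, an entry for each row: "offset": the shift along the world's x, y, z in m, a list of three; "yaw": the turn about the world's z in degrees; "jaw": the closure, from 0 (fully open) to 1 (shut). A call has 1 to 20 rows; each row shifts and turns the commanded pose from where the row before left it; what a row does not reach is not made up. A row lasts 1/12 s, in which the tool goes at most 41.7 mm and 7.16 degrees, less where a joint would pass 70% of its speed; a pose out of reach is approached as far as the arm can. A call is refused whole if a number of a shift passes 0.0417 or a number of a turn 7.16, either way. A call with a gripper value outside its range is refused whole. The fingers move at their own pace and stop on an object; FORCE is the grip in N (left out, the last holds). Time passes only in rows, so rows that do not move let the fingers close. It gives the time, the measured TCP pose, the force, the opening and the grip force at its end, in the units of the state.
- manip.get_obs(): the state, without advancing time (a new reading comes with each control period).
- manip.camera(name): name is "scene" or "side" or "wrist"; returns a dict with "frame" (480x640x3 uint8, red, green, blue), "camera_matrix" (3x3 intrinsics, pixels), "eye" and "attitude" of the camera in the world; the wrist camera has in their place "hand_eye" (4x4, takes a point from camera to tool coordinates, whose origin is the TCP and whose axes are the flange's). Camera axes: x right, y up, looking along -z (the intrinsics and any distortion apply to the point x, -y, -z); pixel columns grow to the right and rows downward; lengths in m; the calibration is good to about 2 mm. A picture is of the moment at which its call begins: read the wrist's pose just before it. There is no depth.
- manip.hand_in(): hands the job in; it is judged then, once.
Trained networks look in a picture, given as the dict that the camera call returned (one of the last four; its "shot" number tells which), for a name from the list of things; names that differ only in an ending like _2 or _b are one class to them, and where a whole thing is asked for, a point or a joint stands for the part that bears it (a point fixed in the world has none). Each returns a list of dicts, best first, with "score" (0 to 1); they miss things now and then, are a little off and sometimes report something else, mostly with a low value. They report only what shows in the picture. A call takes as long as a camera call. They do not tell look-alikes from the thing itself.
- manip.masks_of(picture, name): "region" (480x640 bool, what is visible of it).
- manip.tip_of(picture, name): "at" ([x, y, z] in m, in world coordinates, good to about 4 mm: a listed point, or the origin of a listed thing).
The state is a dict: "clock": time; "joint_pos": joint angles; "joint_velocities": joint speeds; "tau": joint torques, N m; "position": TCP position; "ee_rot": TCP orientation; "ft_force": force on the tool from outside, world axes, zero at the start; "torque": the same for the moment, N m; "grip_width": opening from 0.0 (shut) to 1.0 (fully open); "grasp_force": force on a finger pad.
Only numpy, scipy, OpenCV 4.12 (cv2) and the standard library are available. Lean on these libraries where they do the work, as an engineer would, in place of code of your own. Each camera call takes 0.05 s, during which the arm holds its last target. There are 200 camera calls.

## Working session

There is one attempt and no reset: what is moved stays moved. The work goes in short steps, Python scripts to look and compute and a shell command to move; the robot and the scene stay as the last step left them, time stands still between calls to the robot, and variables do not carry over. Pictures are saved under pics/ and viewed, at most 14 in all, crops included, and the job is handed in when it is done.

```bash
mkdir -p pics
cat > h.py <<'E'
import numpy as np, cv2
from workcell import manip
from scipy.spatial.transform import Rotation as R
def snap(cam,fn=None):
    o=manip.get_obs(); p=manip.camera(cam)
    if 'eye' in p:
        T=np.eye(4); a=np.array(p['attitude'],float)
        T[:3,:3]=a if a.shape==(3,3) else R.from_quat(a).as_matrix(); T[:3,3]=p['eye']
    else:
        W=np.eye(4); W[:3,:3]=R.from_quat(o['ee_rot']).as_matrix(); W[:3,3]=o['position']
        T=W@np.array(p['hand_eye'])
    p['T']=T
    if fn: cv2.imwrite(fn,p['frame'][:,:,::-1])
    return p
def ray(p,uv):
    K=p['camera_matrix']; d=np.linalg.inv(K)@[uv[0],uv[1],1.]; d=np.array([d[0],-d[1],-d[2]])
    return p['T'][:3,3], p['T'][:3,:3]@d
def at_z(p,uv,z):
    o,d=ray(p,uv); return o+d*(z-o[2])/d[2]
def proj(p,X):
    c=p['T'][:3,:3].T@(np.array(X)-p['T'][:3,3]); c=p['camera_matrix']@np.array([c[0],-c[1],-c[2]]); return c[:2]/c[2]
def tri(a):
    A=np.zeros((3,3));b=np.zeros(3)
    for p,uv in a:
        o,d=ray(p,uv); d=d/np.linalg.norm(d); M=np.eye(3)-np.outer(d,d); A+=M;b+=M@o
    return np.linalg.solve(A,b)
E
python3 - <<'E'
from h import *
np.set_printoptions(precision=4,suppress=True)
o=manip.get_obs(); print(o)
for c in ('scene','side'):
    p=snap(c,f'pics/{c}0.png'); print(c,{k:np.array(v).tolist() for k,v in p.items() if k not in('frame','T')})
    for n in ['drum_knob','pump_knob','drum_hinge','pump_hinge','rack','peg0','peg1','peg2','advance_post','advance_hinge','canister0','carton','oil']:
        print(n,[(np.round(r['at'],3).tolist(),round(float(r['score']),2), proj(p,r['at']).astype(int).tolist()) for r in manip.tip_of(p,n)])
E
```

```text
{'clock': 0.0, 'joint_pos': array([ 1.1734,  0.3329, -0.0647,  1.4609,  0.0216,  1.3499, -0.0885]), 'joint_velocities': array([-0.    , -0.0005, -0.0001, -0.0011,  0.0006, -0.0005, -0.0003]), 'tau': array([ -0.0008, -62.5449,   0.0488, -39.1612,   0.0162,   0.0098,
         0.    ]), 'position': array([ 0.2286, -0.5813,  0.2305]), 'ee_rot': array([ 0.9825,  0.1863, -0.0002, -0.0007]), 'ft_force': array([ 0.5258, -0.351 , -0.6662]), 'torque': array([ 0.0108, -0.0169,  0.0402]), 'grasp_force': 0.0, 'grip_width': 1.0033778051802185}
scene {'camera_matrix': [[449.0615016047075, 0.0, 330.81598479855455], [0.0, 449.0615016047075, 244.11487336117577], [0.0, 0.0, 1.0]], 'eye': [1.0737515812864964, -0.00962966939454869, 1.1655418552483021], 'attitude': [0.17456018032277829, 0.20284227489402773, 0.7188279056874907, 0.6416153029397217], 'shot': 1}
drum_knob [([0.565, 0.423, 0.146], 0.51, [533, 298])]
pump_knob [([0.497, 0.328, 0.151], 0.51, [492, 269])]
drum_hinge [([0.695, -0.152, 0.017], 0.38, [297, 340])]
pump_hinge [([0.535, 0.332, 0.073], 0.57, [486, 295])]
rack [([0.687, -0.027, -0.001], 
[... 2077 characters left out ...]
8, -0.151, 0.018], 0.76, [244, 239]), ([0.682, -0.019, -0.0], 0.68, [236, 273]), ([0.682, 0.108, 0.02], 0.62, [220, 300])]
advance_post [([0.519, -0.35, 0.078], 0.57, [315, 191])]
advance_hinge [([0.571, -0.408, 0.047], 0.86, [303, 188])]
canister0 [([0.364, -0.574, 0.028], 0.89, [370, 173]), ([0.301, -0.191, 0.026], 0.85, [377, 244]), ([0.469, -0.166, 0.024], 0.79, [319, 243]), ([0.461, 0.125, 0.027], 0.59, [301, 315]), ([0.442, -0.02, 0.027], 0.59, [319, 277]), ([0.183, -0.306, 0.028], 0.59, [419, 224]), ([0.685, -0.021, 0.001], 0.38, [235, 272])]
carton [([0.388, 0.376, -0.003], 0.57, [310, 414])]
oil [([0.384, -0.373, 0.002], 0.97, [356, 211]), ([0.685, -0.023, 0.001], 0.22, [236, 272])]
```

```bash
ls .; python3 -m jog --help | head -20
```

```text
h.py
picsinvalid input: not JSON, or not a number
```

View pics/scene0.png

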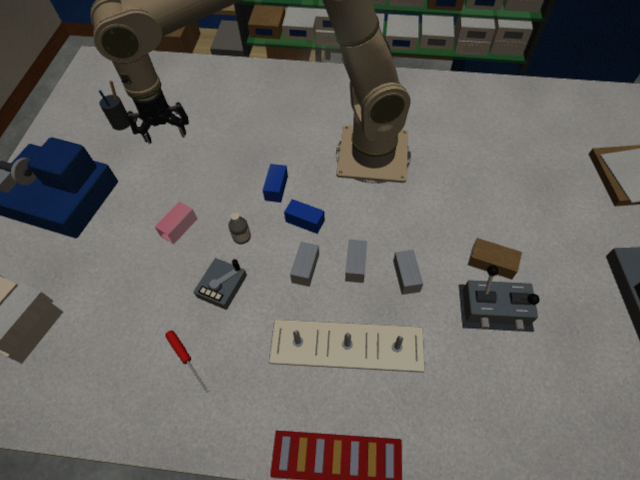

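View pics/side0.png

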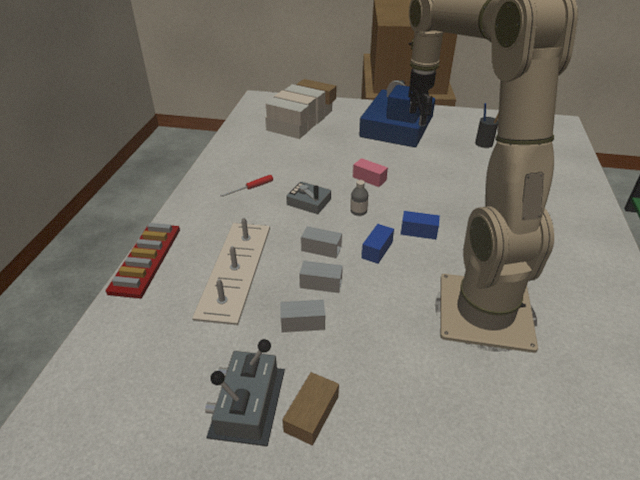

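Canister candidates are grey at scene (305,263), (356,260), (408,270). Look-alikes to avoid are the blue ones at (275,182) and (305,216) and the pink one at (176,222). Grey matches the steel in the description, so I choose those three. The switch knobs are at (490,270) for the pump and (533,298) for the drum. I'll move over the canisters for a close look.

```bash
python3 -m jog '{"offset":[[0.0115,0.028,0.006],[0.0115,0.028,0.006],[0.0115,0.028,0.006],[0.0115,0.028,0.006],[0.0115,0.028,0.006],[0.0115,0.028,0.006],[0.0115,0.028,0.006],[0.0115,0.028,0.006],[0.0115,0.028,0.006],[0.0115,0.028,0.006],[0.0115,0.028,0.006],[0.0115,0.028,0.006],[0.0115,0.028,0.006],[0.0115,0.028,0.006],[0.0115,0.028,0.006],[0.0115,0.028,0.006],[0.0115,0.028,0.006],[0.0115,0.028,0.006],[0.0115,0.028,0.006],[0.0115,0.028,0.006]],"yaw":[-1.1,-1.1,-1.1,-1.1,-1.1,-1.1,-1.1,-1.1,-1.1,-1.1,-1.1,-1.1,-1.1,-1.1,-1.1,-1.1,-1.1,-1.1,-1.1,-1.1],"jaw":[0,0,0,0,0,0,0,0,0,0,0,0,0,0,0,0,0,0,0,0]}' 20
python3 -m jog '{"offset":[[0,0,0],[0,0,0],[0,0,0]],"yaw":[0,0,0],"jaw":[0,0,0]}'
cat >> h.py <<'E'
def yawdeg(o):
    x=R.from_quat(o['ee_rot']).as_matrix()[:,0]; return np.degrees(np.arctan2(x[1],x[0]))
def canpose(p,top=0.054):
    out=[]
    for m in manip.masks_of(p,'canister0'):
        r=m['region'].astype(np.uint8)
        hsv=cv2.cvtColor(p['frame'],cv2.COLOR_RGB2HSV)[r>0]
        ys,xs=np.nonzero(r)
        out.append((round(float(m['score']),2),[int(xs.mean()),int(ys.mean())],len(xs),int(np.median(hsv[:,1]))))
    return out
E
python3 - <<'E'
from h import *
o=manip.get_obs(); p=snap('wrist','pics/w1.png'); print(o['clock'],o['position'],yawdeg(o),p['T'].round(3).tolist(),p['camera_matrix'])
print(canpose(p))
for r in manip.tip_of(p,'canister0'): print(r['at'],r['score'],proj(p,r['at']))
E
```

```text
clock: 3.07
position: [0.4591, -0.0201, 0.3519]
ee_rot: [1.0, -0.005, 0.0, 0.0]
ft_force: [1.2, 0.0, -0.2]
grip_width: 1.0
grasp_force: 0.0
clock: 3.32
position: [0.4587, -0.0222, 0.3512]
ee_rot: [1.0, -0.005, -0.0, 0.0]
ft_force: [-0.3, -0.0, -0.4]
grip_width: 1.0
grasp_force: 0.0
3.3167 [ 0.45866307 -0.02216523  0.35118925] -0.5306586490022298 [[-0.009, 0.953, 0.302, 0.537], [-1.0, -0.009, -0.001, -0.024], [0.002, -0.302, 0.953, 0.493], [0.0, 0.0, 0.0, 1.0]] [[343.21568234   0.         321.5449977 ]
 [  0.         343.21568234 233.52269154]
 [  0.           0.           1.        ]]
[(0.94, [209, 183], 4572, 11), (0.77, [506, 335], 1751, 129), (0.76, [436, 284], 3304, 153), (0.68, [320, 197], 3578, 10), (0.57, [429, 176], 4472, 10)]
[0.2989, -0.1914, 0.0291] 0.82 [434.03996608 290.41520658]
[0.4673, -0.1647, 0.03] 0.71 [425.72856734 178.03598629]
[0.4598, 0.1224, 0.0293] 0.71 [213.46979755 185.39425267]
[0.4381, -0.0197, 0.0244] 0.63 [318.40386337 199.43678189]
[0.1838, -0.3021, 0.0245] 0.61 [495.37404852 352.98351239]
```

View pics/w1.png

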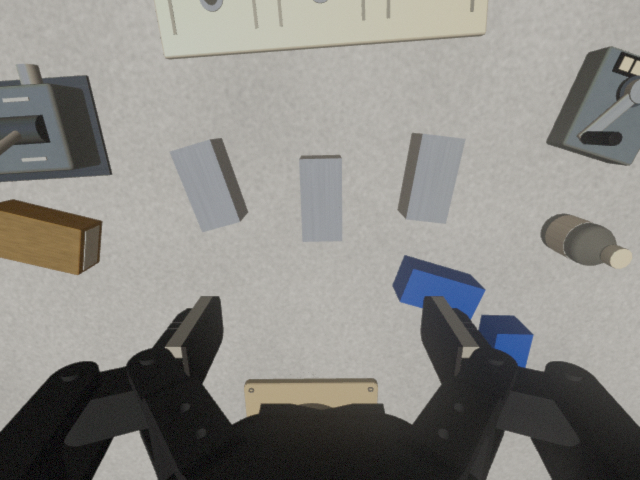

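```bash
python3 -m jog '{"offset":[[0.003,0.029,-0.008],[0.003,0.029,-0.008],[0.003,0.029,-0.008],[0.003,0.029,-0.008],[0.003,0.029,-0.008],[0.003,0.029,-0.008],[0.003,0.029,-0.008],[0.003,0.029,-0.008],[0.003,0.029,-0.008],[0.003,0.029,-0.008],[0.003,0.029,-0.008],[0.003,0.029,-0.008],[0,0,0],[0,0,0]],"yaw":[0,0,0,0,0,0,0,0,0,0,0,0,0,0],"jaw":[0,0,0,0,0,0,0,0,0,0,0,0,0,0]}'
python3 - <<'E'
from h import *
o=manip.get_obs(); p=snap('wrist','pics/w2.png'); print(o['clock'],o['position'],yawdeg(o))
s=snap('scene'); d=snap('side')
for n in ['pump_knob','drum_knob','drum_hinge','pump_hinge']:
  for q in (p,s,d):
    print(n,[(r['at'],round(float(r['score']),2),proj(q,r['at']).astype(int).tolist()) for r in manip.tip_of(q,n)])
E
```

```text
clock: 4.63
position: [0.4943, 0.3271, 0.2542]
ee_rot: [1.0, -0.004, -0.001, 0.0]
ft_force: [1.0, -0.5, -0.7]
grip_width: 1.001
grasp_force: 0.0
4.6333 [0.49425085 0.3271318  0.25424142] -0.4087958796276086
pump_knob []
pump_knob [([0.499, 0.3304, 0.1472], 0.66, [493, 270])]
pump_knob [([0.495, 0.3279, 0.1485], 0.61, [264, 345]), ([0.5212, -0.3467, 0.0821], 0.44, [314, 191])]
drum_knob [([0.5662, 0.4207, 0.1453], 0.62, [185, 134])]
drum_knob [([0.5668, 0.423, 0.1465], 0.47, [533, 298])]
drum_knob [([0.5653, 0.4241, 0.1495], 0.8, [216, 378])]
drum_hinge [([0.5276, 0.4232, 0.0713], 0.86, [217, 175])]
drum_hinge [([0.5269, 0.4231, 0.0717], 0.62, [521, 296]), ([0.496, 0.3315, 0.1463], 0.33, [493, 269])]
drum_hinge [([0.6869, -0.0221, -0.0003], 0.74, [235, 272]), ([0.5301, 0.4207, 0.0711], 0.73, [237, 402])]
pump_hinge [([0.5304, 0.3291, 0.0687], 0.64, [317, 171])]
pump_hinge [([0.5344, 0.3318, 0.0712], 0.87, [486, 295])]
pump_hinge [([0.5291, 0.3323, 0.0698], 0.78, [250, 368])]
```

View pics/w2.png

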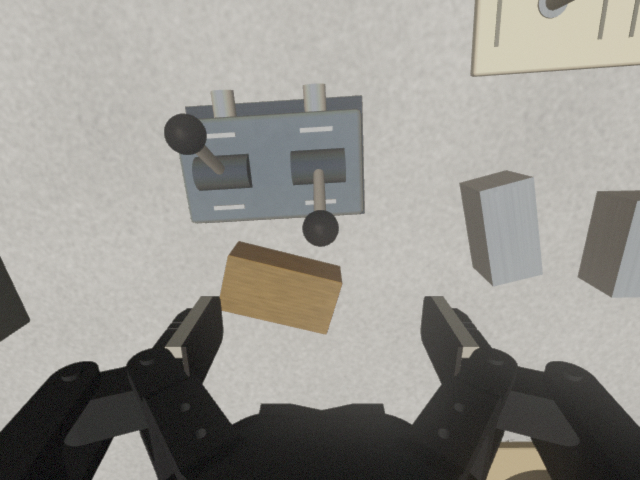

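```bash
python3 -m jog '{"offset":[[0.002,0.0015,-0.020],[0,0,-0.021],[0,0,-0.021],[0,0,-0.021],[0,0,-0.021],[0,0,-0.021],[0,0,0],[0,0,0],[0,0,0],[0,0,0],[0,0,0],[0,0,0],[0,0,0],[0,0,0],[0,0,0],[0,0,0]],"yaw":[0.5,0.5,0.5,0.5,0.5,0,0,0,0,0,0,0,0,0,0,0],"jaw":[0,0,0,0,0,0,0,0,1,1,1,1,1,1,1,1]}' 20
python3 - <<'E'
from h import *
s=snap('scene'); d=snap('side')
for n in ['pump_knob']:
  for q in (s,d):
    print(n,[(r['at'],round(float(r['score']),2),proj(q,r['at']).astype(int).tolist()) for r in manip.tip_of(q,n)])
o=manip.get_obs();print(o['position'],o['ft_force'],o['grip_width'],o['grasp_force'])
E
```

```text
clock: 6.72
position: [0.4971, 0.3282, 0.1311]
ee_rot: [1.0, 0.017, 0.0, -0.0]
ft_force: [-0.4, -0.4, 6.6]
grip_width: 0.306
grasp_force: 19.6
pump_knob [([0.3865, 0.3763, 0.0026], 0.48, [491, 261]), ([0.4972, 0.3323, 0.1499], 0.47, [494, 269])]
pump_knob [([0.4988, 0.328, 0.1493], 0.65, [262, 345]), ([0.3863, 0.3769, -0.0026], 0.28, [311, 415])]
[0.49707439 0.32824416 0.131065  ] [-1.19161922 -0.42743529  6.50071001] 0.31065144817610885 19.625675976276398
```

```bash
python3 -m jog '{"offset":[[0.004,0,0.002],[0.004,0,0.0015],[0.004,0,0.0015],[0.004,0,0.001],[0.004,0,0.001],[0.004,0,0.0005],[0.004,0.001,0.0005],[0.004,0,0],[0.003,0,0],[0,0,0],[0,0,0]],"yaw":[0,0,0,0,0,0,0,0,0,0,0],"jaw":[1,1,1,1,1,1,1,1,1,1,1]}'
python3 - <<'E'
from h import *
s=snap('scene'); d=snap('side')
for q in (s,d):
    print([(r['at'],round(float(r['score']),2),proj(q,r['at']).astype(int).tolist()) for r in manip.tip_of(q,'pump_knob')])
E
```

```text
clock: 7.83
position: [0.533, 0.3298, 0.1389]
ee_rot: [1.0, 0.017, 0.001, -0.001]
ft_force: [2.7, 7.2, 1.1]
grip_width: 0.314
grasp_force: 20.3
[([0.5321, 0.3335, 0.1566], 0.64, [496, 280]), ([0.5692, -0.4019, 0.0453], 0.52, [215, 284]), ([0.4604, 0.1282, 0.0276], 0.3, [407, 271])]
[([0.3794, -0.3752, 0.0029], 0.56, [358, 211]), ([0.5278, 0.3295, 0.1589], 0.51, [248, 340])]
```

```bash
python3 -m jog '{"offset":[[0,0,0],[0,0,0],[0,0,0],[0,0,0],[0,0,0],[0,0,0.010],[0,0,0.030],[0,0,0.030],[0.011,0.031,0.01],[0.011,0.031,0],[0.011,0.031,0],[0,0,0],[0,0,0]],"yaw":[0,0,0,0,0,0,0,0,0,0,0,0,0],"jaw":[0.6,0.5,0.3,0,0,0,0,0,0,0,0,0,0]}'
python3 - <<'E'
from h import *
w=snap('wrist','pics/w3.png');s=snap('scene'); d=snap('side')
for n in ['pump_knob','drum_knob']:
  for q in (w,s,d):
    print(n,[(r['at'],round(float(r['score']),2),proj(q,r['at']).astype(int).tolist()) for r in manip.tip_of(q,n)])
E
```

```text
clock: 9.12
position: [0.5638, 0.4239, 0.2181]
ee_rot: [1.0, 0.019, -0.001, -0.0]
ft_force: [-0.3, -0.7, 0.1]
grip_width: 0.999
grasp_force: 0.0
pump_knob [([0.5346, 0.3281, 0.1554], 0.83, [461, 299])]
pump_knob [([0.5336, 0.3323, 0.159], 0.53, [496, 280]), ([0.5288, 0.4238, 0.071], 0.38, [521, 297])]
pump_knob [([0.5331, 0.3274, 0.1563], 0.63, [246, 340])]
drum_knob [([0.5283, 0.4218, 0.069], 0.64, [320, 255]), ([0.5353, 0.3316, 0.0674], 0.43, [419, 251]), ([0.3883, 0.3766, -0.0011], 0.2, [353, 342])]
drum_knob [([0.5655, 0.4237, 0.1439], 0.69, [533, 298])]
drum_knob [([0.5656, 0.4224, 0.1473], 0.71, [216, 378]), ([0.6838, 0.1077, 0.0196], 0.21, [220, 300]), ([0.5291, 0.4226, 0.0701], 0.19, [238, 404])]
```

```bash
python3 -m jog '{"offset":[[0.002,-0.001,-0.017],[0,0,-0.018],[0,0,-0.018],[0,0,-0.018],[0,0,-0.018],[0,0,0],[0,0,0],[0,0,0],[0,0,0],[0,0,0],[0,0,0],[0,0,0],[0,0,0],[0,0,0]],"yaw":[0,0,0,0,0,0,0,0,0,0,0,0,0,0],"jaw":[0,0,0,0,0,0,0.5,1,1,1,1,1,1,1]}' 20
python3 -m jog '{"offset":[[-0.004,0,0.002],[-0.004,0,0.0015],[-0.004,0,0.0015],[-0.004,0,0.001],[-0.004,0,0.001],[-0.004,0,0.0005],[-0.004,-0.001,0.0005],[-0.004,0,0],[-0.004,0,0],[0,0,0],[0,0,0]],"yaw":[0,0,0,0,0,0,0,0,0,0,0],"jaw":[1,1,1,1,1,1,1,1,1,1,1]}'
python3 - <<'E'
from h import *
s=snap('scene'); d=snap('side')
for q in (s,d):
    print([(r['at'],round(float(r['score']),2),proj(q,r['at']).astype(int).tolist()) for r in manip.tip_of(q,'drum_knob')])
E
```

```text
clock: 10.73
position: [0.5671, 0.4219, 0.1306]
ee_rot: [1.0, 0.017, 0.001, -0.001]
ft_force: [0.0, 2.6, 5.9]
grip_width: 0.309
grasp_force: 20.0
clock: 11.65
position: [0.5287, 0.4202, 0.1377]
ee_rot: [1.0, 0.018, -0.001, 0.0]
ft_force: [-6.7, -0.9, 8.2]
grip_width: 0.314
grasp_force: 20.9
[([0.5297, 0.4206, 0.1545], 0.45, [532, 283])]
[([0.5322, 0.4226, 0.1569], 0.52, [232, 378]), ([0.5208, -0.3484, 0.0835], 0.31, [314, 190])]
```

```bash
python3 -m jog '{"offset":[[0,0,0],[0,0,0],[0,0,0],[0,0,0],[0,0,0],[0,0,0.010],[0,0,0.030],[0,0,0.030],[0,0,0.030]],"yaw":[0,0,0,0,0,0,0,0,0],"jaw":[0.6,0.5,0.3,0,0,0,0,0,0]}'
python3 -m jog '{"offset":[[-0.006,-0.03,0.008],[-0.006,-0.03,0.008],[-0.006,-0.03,0.008],[-0.006,-0.03,0.008],[-0.006,-0.03,0.008],[-0.006,-0.03,0.008],[-0.006,-0.03,0.008],[-0.006,-0.03,0.008],[-0.006,-0.03,0.008],[-0.006,-0.03,0.008],[-0.006,-0.03,0.008],[-0.006,-0.03,0.008],[-0.006,-0.03,0.008],[-0.006,-0.03,0.008],[0,0,0],[0,0,0]],"yaw":[0,0,0,0,0,0,0,0,0,0,0,0,0,0,0,0],"jaw":[0,0,0,0,0,0,0,0,0,0,0,0,0,0,0,0]}'
cat >> h.py <<'E'
def tops(p,zt=0.054):
    """grey canister top faces lying: (corners, centre, yaw of long axis deg) from the bright top face inside each mask"""
    f=p['frame']; hsv=cv2.cvtColor(f,cv2.COLOR_RGB2HSV); out=[]
    for m in manip.masks_of(p,'canister0'):
        r=m['region']
        if np.median(hsv[r][:,1])>60 or r.sum()<500: continue
        v=hsv[:,:,2].copy(); t,_=cv2.threshold(v[r].reshape(-1,1),0,255,cv2.THRESH_BINARY+cv2.THRESH_OTSU)
        b=(r&(v>t)).astype(np.uint8); b=cv2.morphologyEx(b,cv2.MORPH_OPEN,np.ones((3,3)))
        c=max(cv2.findContours(b,cv2.RETR_EXTERNAL,cv2.CHAIN_APPROX_NONE)[0],key=cv2.contourArea)
        W=np.array([at_z(p,q[0],zt)[:2] for q in c],np.float32)
        (cx,cy),(w,h),a=cv2.minAreaRect(W)
        if w<h: w,h,a=h,w,a+90
        a=(a+90)%180-90
        out.append((round(cx,4),round(cy,4),round(w,4),round(h,4),round(a,1),round(float(m['score']),2)))
    return out
E
python3 - <<'E'
from h import *
w=snap('wrist','pics/w4.png');s=snap('scene'); d=snap('side')
print(manip.get_obs()['position'],tops(w),tops(s),sep='\n')
for n in ['pump_knob','drum_knob','canister0','peg0']:
  for q in (w,s,d):
    print(n,[(r['at'],round(float(r['score']),2)) for r in manip.tip_of(q,n)])
E
```

```text
clock: 12.6
position: [0.5306, 0.4197, 0.2392]
ee_rot: [1.0, 0.017, -0.0, 0.0]
ft_force: [0.9, 0.4, -0.9]
grip_width: 1.003
grasp_force: 0.0
clock: 13.93
position: [0.4468, -0.0013, 0.3504]
ee_rot: [1.0, 0.016, 0.001, 0.0]
ft_force: [0.3, 1.0, -0.7]
grip_width: 1.002
grasp_force: 0.0
[0.44681752 0.00123168 0.34945862]
[(0.4683, -0.1688, 0.1105, 0.0544, -7.0, 0.82), (0.4613, 0.1256, 0.11, 0.0541, 15.5, 0.79), (0.4415, -0.0235, 0.1106, 0.0559, 0.7, 0.57)]
[(0.4686, -0.1667, 0.1082, 0.0526, -7.4, 0.89), (0.4423, -0.0222, 0.1082, 0.054, 0.4, 0.79), (0.4618, 0.1273, 0.1096, 0.0531, 15.3, 0.67)]
pump_knob []
pump_knob [([0.5337, 0.3311, 0.1577], 0.65)]
pump_knob [([0.5342, 0.3299, 0.1604], 0.62)]
drum_knob []
drum_knob [([0.5285, 0.4213, 0.1527], 0.62), ([0.5281, 0.4214, 0.0723], 0.39)]
drum_knob [([0.528, 0.4213, 0.1598], 0.47)]
canister0 [([0.1867, -0.3023, 0.0266], 0.97), ([0.2994, -0.1902, 0.0299], 0.85), ([0.4696, -0.1662, 0.0253], 0.83), ([0.4599, 0.1239, 0.0274], 0.7), ([0.4417, -0.0194, 0.0247], 0.68)]
canister0 [([0.2986, -0.1878, 0.0249], 0.9), ([0.4689, -0.1637, 0.0285], 0.83), ([0.3664, -0.576, 0.0268], 0.79), ([0.1837, -0.3032, 0.0253], 0.76), ([0.4582, 0.1303, 0.028], 0.68), ([0.441, -0.0213, 0.0283], 0.58), ([0.6934, -0.1495, 0.0173], 0.24)]
canister0 [([0.4606, 0.13, 0.0237], 0.92), ([0.3003, -0.1943, 0.0264], 0.9), ([0.1819, -0.3064, 0.0265], 0.88), ([0.4683, -0.1687, 0.0254], 0.8), ([0.4376, -0.0199, 0.0259], 0.78), ([0.366, -0.5765, 0.0291], 0.73)]
peg0 []
peg0 [([0.6969, -0.1521, 0.0188], 0.67), ([0.6882, -0.0219, 0.0221], 0.65), ([0.6792, 0.1046, 0.0184], 0.6), ([0.5236, -0.35, 0.0831], 0.51)]
peg0 [([0.6834, 0.1079, 0.0185], 0.75), ([0.6976, -0.1484, 0.0232], 0.64), ([0.6839, -0.0217, 0.0188], 0.63)]
```

```bash
python3 -m jog '{"offset":[[0.013,-0.007,-0.03],[0.013,-0.008,-0.03],[0.013,-0.007,-0.03],[0,0,-0.03],[0,0,-0.03],[0,0,-0.03],[0,0,-0.03],[0,0,-0.03],[0,0,-0.03],[0,0,-0.02],[0,0,-0.02],[0,0,0],[0,0,0]],"yaw":[-0.7,-0.7,0,0,0,0,0,0,0,0,0,0,0],"jaw":[0,0,0,0,0,0,0,0,0,0,0,0,0]}'
```

```text
clock: 15.87
position: [0.4853, -0.022, 0.039]
ee_rot: [1.0, 0.005, -0.001, -0.0]
ft_force: [0.4, 0.6, -0.1]
grip_width: 0.997
grasp_force: 0.0
```

```bash
python3 -m jog '{"offset":[[0,0,-0.017],[0,0,-0.017],[0,0,0],[0,0,0],[0,0,0],[0,0,0],[0,0,0],[0,0,0],[0,0,0]],"yaw":[0,0,0,0,0,0,0,0,0],"jaw":[0,0,0,0.2,0.36,0.36,0.36,0.36,0.36]}' 20
python3 -m jog '{"offset":[[0,0,0],[0,0,0],[0,0,0]],"yaw":[0,0,0],"jaw":[0.38,0.38,0.38]}'
python3 -m jog '{"offset":[[0,0,0],[0,0,0],[0,0,0]],"yaw":[0,0,0],"jaw":[0.4,0.4,0.4]}'
```

```text
clock: 16.62
position: [0.4863, -0.022, 0.0059]
ee_rot: [1.0, 0.005, 0.001, 0.0]
ft_force: [0.4, 1.6, 0.8]
grip_width: 0.638
grasp_force: 0.8
clock: 16.87
position: [0.4863, -0.022, 0.0059]
ee_rot: [1.0, 0.005, 0.0, 0.0]
ft_force: [-0.5, 1.4, 6.4]
grip_width: 0.632
grasp_force: 14.7
clock: 17.12
position: [0.4863, -0.022, 0.006]
ee_rot: [1.0, 0.005, 0.0, 0.0]
ft_force: [0.4, 1.4, 6.9]
grip_width: 0.631
grasp_force: 19.8
```

```bash
python3 -m jog '{"offset":[[0,0,0],[0,0,0],[-0.003,0,0.007],[-0.003,0,0.007],[-0.003,0,0.007],[-0.005,0,0.007],[-0.006,0,0.007],[-0.006,0,0.007],[0,0,0],[0,0,0]],"yaw":[0,0,0,0,0,0,0,0,0,0],"jaw":[0.37,0.37,0.37,0.37,0.37,0.37,0.37,0.37,0.37,0.37]}'
python3 - <<'E'
from h import *
d=snap('side'); cv2.imwrite('pics/s5.png',cv2.resize(d['frame'][200:330,230:400,::-1],None,fx=4,fy=4))
E
```

```text
clock: 17.95
position: [0.4598, -0.0225, 0.0479]
ee_rot: [1.0, 0.005, 0.001, 0.0]
ft_force: [-1.2, -0.0, -2.4]
grip_width: 0.63
grasp_force: 18.4
```

View pics/s5.png

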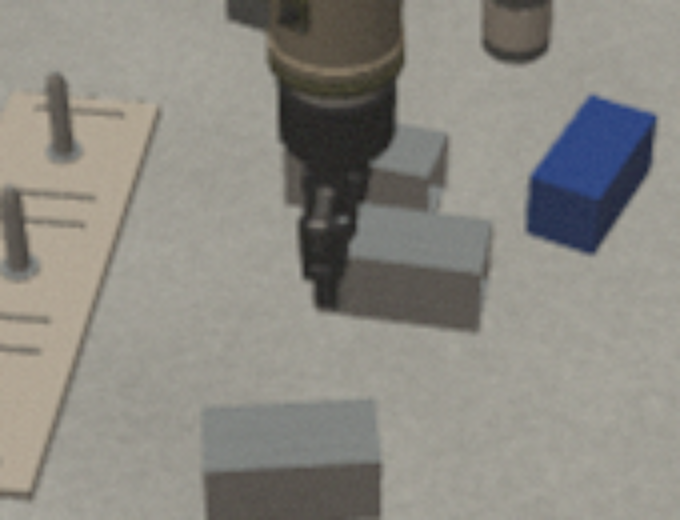

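```bash
for i in 1; do python3 -m jog '{"offset":[[0,0,0],[0,0,0],[0,0,0]],"yaw":[0,0,0],"jaw":[0.365,0.365,0.365]}'; python3 -m jog '{"offset":[[0,0,0],[0,0,0],[0,0,0]],"yaw":[0,0,0],"jaw":[0.36,0.36,0.36]}'; done
python3 - <<'E'
from h import *
d=snap('side'); cv2.imwrite('pics/s6.png',cv2.resize(d['frame'][200:330,230:400,::-1],None,fx=4,fy=4))
E
```

```text
clock: 18.25
position: [0.46, -0.022, 0.0472]
ee_rot: [1.0, 0.005, -0.0, -0.0]
ft_force: [0.3, -0.3, -0.5]
grip_width: 0.638
grasp_force: 0.1
clock: 18.5
position: [0.4598, -0.0221, 0.0473]
ee_rot: [1.0, 0.005, -0.0, -0.0]
ft_force: [0.3, 0.1, -0.2]
grip_width: 0.642
grasp_force: 0.0
```

View pics/s6.png

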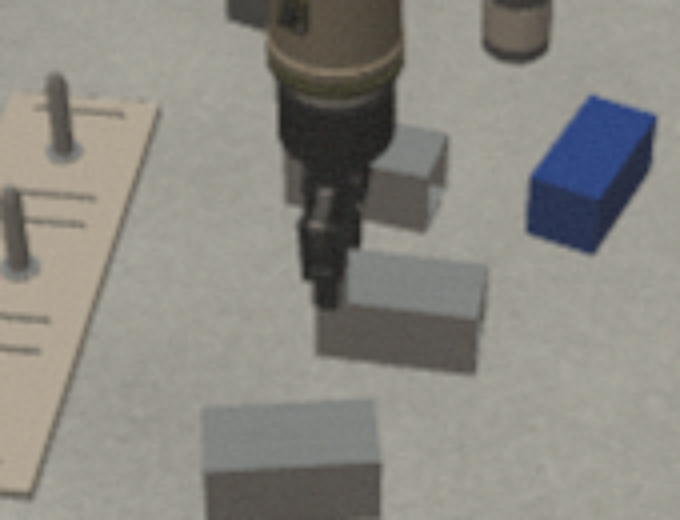

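```bash
python3 -m jog '{"offset":[[0,0,0],[0,0,0],[0,0,-0.014],[0,0,-0.014],[0,0,-0.014],[0,0,0],[0,0,0],[0,0,0],[0,0,0],[0,0,0],[0,0,0]],"yaw":[0,0,0,0,0,0,0,0,0,0,0],"jaw":[0.2,0.2,0.2,0.2,0.2,0.2,0.3,0.36,0.36,0.36,0.36]}'
python3 -m jog '{"offset":[[0,0,0],[0,0,0],[0,0,0]],"yaw":[0,0,0],"jaw":[0.365,0.365,0.365]}'
python3 -m jog '{"offset":[[0,0,0],[0,0,0],[0,0,0]],"yaw":[0,0,0],"jaw":[0.368,0.368,0.368]}'
python3 -m jog '{"offset":[[0,0,0],[0,0,0],[0,0,0]],"yaw":[0,0,0],"jaw":[0.37,0.37,0.37]}'
```

```text
clock: 19.47
position: [0.4602, -0.0222, 0.0059]
ee_rot: [1.0, 0.005, 0.0, 0.0]
ft_force: [0.6, -0.0, 0.1]
grip_width: 0.639
grasp_force: 0.0
clock: 19.72
position: [0.4599, -0.0221, 0.0054]
ee_rot: [1.0, 0.005, 0.0, 0.0]
ft_force: [-0.2, 0.2, 0.0]
grip_width: 0.636
grasp_force: 0.0
clock: 19.97
position: [0.4599, -0.0222, 0.0054]
ee_rot: [1.0, 0.005, 0.0, 0.0]
ft_force: [-0.4, 0.4, 2.9]
grip_width: 0.634
grasp_force: 1.5
clock: 20.22
position: [0.4599, -0.0222, 0.0054]
ee_rot: [1.0, 0.005, 0.0, 0.0]
ft_force: [-1.5, -0.6, 4.3]
grip_width: 0.631
grasp_force: 7.2
```

```bash
python3 -m jog '{"offset":[[0,0,0],[0,0,0],[-0.001,0,0.004],[-0.001,0,0.004],[-0.001,0,0.004],[-0.002,0,0.004],[-0.002,0,0.004],[-0.003,0,0.004],[0,0,0],[0,0,0]],"yaw":[0,0,0,0,0,0,0,0,0,0],"jaw":[0.369,0.369,0.369,0.369,0.369,0.369,0.369,0.369,0.369,0.369]}'
python3 - <<'E'
from h import *
d=snap('side'); cv2.imwrite('pics/s7.png',cv2.resize(d['frame'][220:320,260:380,::-1],None,fx=4,fy=4))
E
```

```text
clock: 21.05
position: [0.4498, -0.0223, 0.0296]
ee_rot: [1.0, 0.005, 0.0, 0.0]
ft_force: [0.6, -0.3, -2.1]
grip_width: 0.635
grasp_force: 6.4
```

View pics/s7.png

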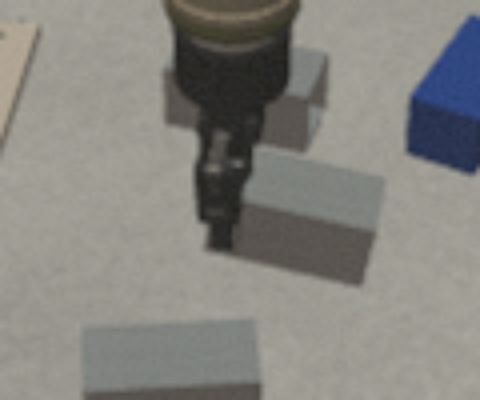

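```bash
python3 -m jog '{"offset":[[-0.003,0,0.005],[-0.004,0,0.005],[-0.004,0,0.005],[-0.004,0,0.004],[-0.004,0,0.004],[-0.005,0,0.004],[-0.005,0,0.004],[-0.005,0,0.004],[-0.003,0,0.001],[0,0,0]],"yaw":[0,0,0,0,0,0,0,0,0,0],"jaw":[0.369,0.369,0.369,0.369,0.369,0.369,0.369,0.369,0.369,0.369]}'
cat >> h.py <<'E'
def tilt(g):
    """angle of canister (0 lying, 90 mouth down) from its centre seen by fixed cameras vs grasp point"""
    for c in ('side','scene'):
        q=snap(c)
        for r in manip.tip_of(q,'canister0'):
            a=np.array(r['at'])
            if np.linalg.norm(a-g)<0.09: print(c,a.round(3),round(float(r['score']),2),'rel',(a-g).round(3))
E
python3 - <<'E'
from h import *
g=manip.get_obs()['position']+[0,0,.026]; print(g); tilt(g)
E
```

```text
clock: 21.93
position: [0.4123, -0.0223, 0.0657]
ee_rot: [1.0, 0.005, 0.0, 0.0]
ft_force: [-1.1, 0.9, -2.6]
grip_width: 0.631
grasp_force: 6.3
[ 0.41232165 -0.02234318  0.09165012]
side [ 0.37  -0.023  0.074] 0.65 rel [-0.042 -0.001 -0.018]
scene [ 0.371 -0.023  0.075] 0.59 rel [-0.041 -0.    -0.017]
```

```bash
python3 -m jog '{"offset":[[0,0,0],[0,0,0]],"yaw":[0,0],"jaw":[0.368,0.368]}'
python3 -c "
from h import *
g=manip.get_obs()['position']+[0,0,.026]; tilt(g)"
python3 -m jog '{"offset":[[0,0,0],[0,0,0]],"yaw":[0,0],"jaw":[0.367,0.367]}'
python3 -c "
from h import *
g=manip.get_obs()['position']+[0,0,.026]; tilt(g)"
```

```text
clock: 22.3
position: [0.413, -0.022, 0.0653]
ee_rot: [1.0, 0.005, 0.0, -0.0]
ft_force: [0.5, -0.3, -0.2]
grip_width: 0.627
grasp_force: 1.8
side [ 0.382 -0.02   0.058] 0.69 rel [-0.031  0.002 -0.034]
scene [ 0.383 -0.02   0.054] 0.63 rel [-0.03   0.002 -0.037]
clock: 22.67
position: [0.413, -0.0221, 0.0654]
ee_rot: [1.0, 0.005, 0.0, 0.0]
ft_force: [-0.2, -0.5, -0.4]
grip_width: 0.635
grasp_force: 0.0
side [ 0.413 -0.021  0.026] 0.92 rel [ 0.     0.001 -0.066]
scene [ 0.413 -0.025  0.029] 0.96 rel [ 0.    -0.003 -0.062]
```

```bash
python3 -m jog '{"offset":[[0,0,0],[0,0,0.01],[0,0,0.005],[0.022,0,0],[0.023,0,0],[0,0,-0.025],[0,0,-0.025],[0,0,-0.025],[0,0,0],[0,0,0],[0,0,0],[0,0,0],[0,0,0],[0,0,0],[0,0,0],[0,0,0]],"yaw":[0,0,0,0,0,0,0,0,0,0,0,0,0,0,0,0],"jaw":[0.2,0.2,0.2,0.2,0.2,0.2,0.2,0.2,0.2,0.3,0.36,0.36,0.365,0.37,0.37,0.37]}'
python3 - <<'E'
from h import *
g=manip.get_obs()['position']+[0,0,.026]; print(g); print(tops(snap('scene'))); tilt(g)
E
```

```text
clock: 24.2
position: [0.459, -0.0221, 0.0069]
ee_rot: [1.0, 0.005, 0.001, 0.0]
ft_force: [-2.0, 1.2, 9.5]
grip_width: 0.631
grasp_force: 7.2
[ 0.4590096  -0.0220615   0.03285487]
[(0.4619, 0.1277, 0.1088, 0.054, 14.8, 0.69), (0.4677, -0.168, 0.1102, 0.0554, -7.3, 0.64)]
side [ 0.409 -0.022  0.027] 0.88 rel [-0.05   0.    -0.006]
scene [ 0.412 -0.024  0.024] 0.53 rel [-0.047 -0.002 -0.008]
```

```bash
python3 -m jog '{"offset":[[-0.001,0,0.004],[-0.001,0,0.005],[-0.002,0,0.005],[-0.002,0,0.005],[-0.003,0,0.005],[-0.003,0,0.005],[-0.004,0,0.005],[-0.004,0,0.005],[-0.005,0,0.005],[-0.005,0,0.005],[-0.006,0,0.005],[-0.006,0,0.004],[-0.006,0,0.004],[0,0,0],[0,0,0]],"yaw":[0,0,0,0,0,0,0,0,0,0,0,0,0,0,0],"jaw":[0.369,0.369,0.369,0.369,0.369,0.369,0.369,0.369,0.369,0.369,0.369,0.369,0.369,0.3685,0.3685]}'
python3 - <<'E'
from h import *
g=manip.get_obs()['position']+[0,0,.026]; print(g); tilt(g)
E
```

```text
clock: 25.75
position: [0.4097, -0.0223, 0.0676]
ee_rot: [1.0, 0.005, 0.0, 0.0]
ft_force: [1.0, -0.2, 1.0]
grip_width: 0.634
grasp_force: 4.3
[ 0.40966735 -0.02225531  0.09361425]
side [ 0.378 -0.019  0.055] 0.86 rel [-0.032  0.003 -0.038]
scene [ 0.38  -0.022  0.056] 0.59 rel [-0.029  0.001 -0.038]
```

```bash
python3 -m jog '{"offset":[[0,0,0],[0,0,0],[0,0,0.005],[0,0,0.01],[0.025,0,0],[0.025,0,0],[0.025,0,0],[0.025,0,0],[0,0,0],[0,0,-0.005],[0,0,-0.005],[0,0,0]],"yaw":[0,0,0,0,0,0,0,0,0,0,0,0],"jaw":[0.39,0.4,0.4,0.4,0.4,0.4,0.4,0.4,0.4,0.4,0.4,0.4]}'
python3 -m jog '{"offset":[[0,0,0],[0,0,0],[0,0,0],[0,0,0]],"yaw":[0,0,0,0],"jaw":[0.37,0.369,0.3685,0.3685]}'
python3 - <<'E'
from h import *
g=manip.get_obs()['position']+[0,0,.026]; print(g); tilt(g)
E
```

```text
clock: 26.95
position: [0.5082, -0.0223, 0.0712]
ee_rot: [1.0, 0.005, -0.001, 0.0]
ft_force: [-0.2, -0.5, -2.3]
grip_width: 0.629
grasp_force: 22.4
clock: 27.28
position: [0.5098, -0.0222, 0.0726]
ee_rot: [1.0, 0.005, 0.0, 0.0]
ft_force: [0.4, -0.2, -2.4]
grip_width: 0.63
grasp_force: 4.5
[ 0.5098149  -0.02220957  0.09863707]
side [ 0.476 -0.021  0.059] 0.72 rel [-0.034  0.001 -0.04 ]
scene [ 0.478 -0.022  0.062] 0.83 rel [-0.032  0.001 -0.036]
```

```bash
python3 -m jog '{"offset":[[-0.004,0,0],[-0.004,0,0],[-0.005,0,0.001],[-0.005,0,0.001],[-0.005,0,0.001],[-0.005,0,0.001],[-0.005,0,0.001],[-0.005,0,0.001],[-0.005,0,0],[-0.005,0,0],[-0.005,0,0],[-0.005,0,0],[-0.005,0,0],[-0.005,0,0],[0,0,0],[0,0,0]],"yaw":[0,0,0,0,0,0,0,0,0,0,0,0,0,0,0,0],"jaw":[0.3685,0.3685,0.3685,0.3685,0.3685,0.3685,0.3685,0.3685,0.3685,0.3685,0.3685,0.3685,0.3685,0.3685,0.3685,0.3685]}'
python3 - <<'E'
from h import *
g=manip.get_obs()['position']+[0,0,.026]; print(g); tilt(g)
E
```

```text
clock: 28.82
position: [0.4417, -0.0222, 0.0784]
ee_rot: [1.0, 0.005, 0.0, 0.0]
ft_force: [0.3, -0.0, -1.5]
grip_width: 0.633
grasp_force: 4.4
[ 0.44172407 -0.02222503  0.10440749]
side [ 0.413 -0.021  0.064] 0.9 rel [-0.029  0.001 -0.04 ]
scene [ 0.413 -0.021  0.066] 0.72 rel [-0.029  0.001 -0.039]
```

```bash
python3 -m jog '{"offset":[[0,0,0],[0,0,0],[0,0,0]],"yaw":[0,0,0],"jaw":[0.3682,0.368,0.368]}'
python3 - <<'E'
from h import *
g=manip.get_obs()['position']+[0,0,.026]; print(g); tilt(g)
E
python3 -m jog '{"offset":[[0.02,0,0],[0.02,0,0],[0.02,0,0],[-0.01,0,0],[-0.01,0,0],[-0.01,0,0],[-0.01,0,0],[-0.01,0,0],[-0.01,0,0],[0,0,0]],"yaw":[0,0,0,0,0,0,0,0,0,0],"jaw":[0.368,0.368,0.368,0.368,0.368,0.368,0.368,0.368,0.368,0.368]}'
python3 - <<'E'
from h import *
g=manip.get_obs()['position']+[0,0,.026]; print(g); tilt(g)
E
```

```text
clock: 29.27
position: [0.442, -0.0221, 0.0784]
ee_rot: [1.0, 0.005, 0.0, -0.0]
ft_force: [1.1, 0.8, -0.4]
grip_width: 0.634
grasp_force: 1.5
[ 0.44203629 -0.02206101  0.10441825]
side [ 0.418 -0.02   0.057] 0.97 rel [-0.024  0.002 -0.047]
scene [ 0.415 -0.022  0.062] 0.73 rel [-0.027  0.    -0.043]
clock: 30.3
position: [0.4396, -0.0226, 0.0783]
ee_rot: [1.0, 0.005, -0.0, 0.001]
ft_force: [0.2, 0.1, -0.4]
grip_width: 0.636
grasp_force: 0.0
[ 0.43960313 -0.02257202  0.10431764]
side [ 0.472 -0.024  0.028] 0.67 rel [ 0.032 -0.002 -0.077]
scene [ 0.474 -0.023  0.026] 0.81 rel [ 0.034 -0.    -0.079]
```

```bash
python3 -m jog '{"offset":[[0,0,0],[0,0,0.02],[0,0,0.02],[0,0,0.03],[0,0,0]],"yaw":[0,0,0,0,0],"jaw":[0.1,0,0,0,0]}'
python3 - <<'E'
from h import *
print(manip.get_obs()['position']); print(tops(snap('scene'))); print(tops(snap('wrist')))
for c in ('scene','side','wrist'):
  q=snap(c); print([r['at'] for r in manip.tip_of(q,'peg1')])
E
```

```text
clock: 30.92
position: [0.4447, -0.0218, 0.1529]
ee_rot: [1.0, 0.005, 0.003, 0.0]
ft_force: [1.3, -0.2, 0.6]
grip_width: 0.997
grasp_force: 0.0
[ 0.44467629 -0.02179522  0.15287407]
[(0.4734, -0.0249, 0.1081, 0.0546, -0.3, 0.76), (0.4672, -0.1672, 0.1109, 0.0569, -7.4, 0.74)]
[(0.4616, 0.1255, 0.1095, 0.054, 15.3, 0.97), (0.5061, -0.0407, 0.0456, 0.0145, -8.7, 0.85), (0.4684, -0.1683, 0.1104, 0.0544, -7.0, 0.8)]
[[0.6879, -0.0197, 0.024], [0.6807, 0.1043, 0.0199]]
[[0.6969, -0.1494, 0.0201], [0.6908, -0.025, 0.0209], [0.6807, 0.1095, 0.0198]]
[]
```

```bash
python3 -m jog '{"offset":[[0.025,-0.0025,0],[0.025,0,0],[0.025,0,-0.02],[0,0,-0.03],[0,0,-0.03],[0,0,-0.03],[0,0,-0.03],[0,0,0],[0,0,0],[0,0,0],[0,0,0],[0,0,0],[0,0,0],[0,0,0],[0,0,0]],"yaw":[-0.5,0,0,0,0,0,0,0,0,0,0,0,0,0,0],"jaw":[0,0,0,0,0,0.1,0.2,0.2,0.3,0.36,0.36,0.365,0.37,0.37,0.37]}'
python3 - <<'E'
from h import *
g=manip.get_obs()['position']+[0,0,.026]; print(g); tilt(g)
E
```

```text
clock: 32.67
position: [0.5183, -0.0245, 0.0104]
ee_rot: [1.0, 0.001, 0.002, 0.0]
ft_force: [-2.3, 2.1, 8.6]
grip_width: 0.634
grasp_force: 13.1
[ 0.51825387 -0.02453288  0.03635953]
side [ 0.471 -0.021  0.026] 0.96 rel [-0.047  0.004 -0.011]
scene [ 0.474 -0.021  0.028] 0.57 rel [-0.044  0.003 -0.008]
```

```bash
python3 -m jog '{"offset":[[0,0,0],[-0.001,0,0.004],[-0.001,0,0.005],[-0.002,0,0.005],[-0.002,0,0.005],[-0.003,0,0.005],[-0.003,0,0.005],[-0.004,0,0.005],[-0.004,0,0.005],[-0.005,0,0.005],[-0.005,0,0.005],[-0.006,0,0.005],[-0.006,0,0.004],[-0.006,0,0.004],[0,0,0],[0,0,0],[0,0,0]],"yaw":[0,0,0,0,0,0,0,0,0,0,0,0,0,0,0,0,0],"jaw":[0.369,0.369,0.369,0.369,0.369,0.369,0.369,0.369,0.369,0.369,0.369,0.369,0.369,0.369,0.369,0.3685,0.3685]}'
python3 - <<'E'
from h import *
g=manip.get_obs()['position']+[0,0,.026]; print(g); tilt(g)
E
```

```text
clock: 34.28
position: [0.4689, -0.0247, 0.0703]
ee_rot: [1.0, 0.001, 0.0, 0.0]
ft_force: [-0.6, -0.2, -3.3]
grip_width: 0.636
grasp_force: 11.8
[ 0.46894213 -0.02473119  0.09632752]
side [ 0.422 -0.023  0.089] 0.56 rel [-0.047  0.001 -0.008]
scene [ 0.424 -0.022  0.087] 0.65 rel [-0.045  0.003 -0.009]
```

```bash
python3 -m jog '{"offset":[[0,0,0],[0,0,0]],"yaw":[0,0],"jaw":[0.3675,0.3675]}'
python3 -m jog '{"offset":[[0,0,0],[0,0,0]],"yaw":[0,0],"jaw":[0.3665,0.3665]}'
python3 - <<'E'
from h import *
g=manip.get_obs()['position']+[0,0,.026]; print(g); tilt(g)
E
```

```text
clock: 34.65
position: [0.4688, -0.0245, 0.0702]
ee_rot: [1.0, 0.001, -0.0, -0.0]
ft_force: [0.5, -0.5, -1.6]
grip_width: 0.637
grasp_force: 11.8
clock: 34.82
position: [0.4688, -0.0246, 0.0703]
ee_rot: [1.0, 0.001, -0.0, -0.0]
ft_force: [-0.9, -0.4, -2.2]
grip_width: 0.635
grasp_force: 8.4
[ 0.4688359  -0.02458485  0.09627644]
side [ 0.42  -0.022  0.087] 0.61 rel [-0.049  0.002 -0.009]
scene [ 0.425 -0.023  0.088] 0.48 rel [-0.044  0.002 -0.009]
```

```bash
python3 -m jog '{"offset":[[0,0,0],[0,0,0]],"yaw":[0,0],"jaw":[0.366,0.366]}'
python3 -m jog '{"offset":[[0,0,0],[0,0,0]],"yaw":[0,0],"jaw":[0.3655,0.3655]}'
python3 - <<'E'
from h import *
g=manip.get_obs()['position']+[0,0,.026]; print(g); tilt(g)
E
```

```text
clock: 35.18
position: [0.4688, -0.0246, 0.0703]
ee_rot: [1.0, 0.001, -0.0, 0.0]
ft_force: [0.0, -0.3, -1.5]
grip_width: 0.635
grasp_force: 6.6
clock: 35.35
position: [0.469, -0.0247, 0.0705]
ee_rot: [1.0, 0.001, 0.0, 0.0]
ft_force: [-0.4, -0.2, -0.0]
grip_width: 0.634
grasp_force: 0.0
[ 0.46895559 -0.0246727   0.09646375]
side [ 0.43  -0.025  0.033] 0.97 rel [-0.039 -0.001 -0.063]
scene [ 0.434 -0.026  0.024] 0.85 rel [-0.034 -0.001 -0.072]
```

```bash
python3 -m jog '{"offset":[[0.007,-0.001,0],[0,0,-0.02],[0,0,-0.022],[0,0,-0.022],[0,0,0],[0,0,0],[0,0,0]],"yaw":[0,0,0,0,0,0,0],"jaw":[0.15,0.15,0.15,0.15,0.15,0.15,0.15]}'
python3 -m jog '{"offset":[[0,0,0],[0,0,0],[0,0,0],[0,0,0],[0,0,0],[0,0,0],[0,0,0]],"yaw":[0,0,0,0,0,0,0],"jaw":[0.3,0.36,0.36,0.365,0.365,0.365,0.365]}'
python3 -m jog '{"offset":[[0,0,0],[0,0,0],[0,0,0],[0,0,0]],"yaw":[0,0,0,0],"jaw":[0.368,0.368,0.368,0.368]}'
python3 -m jog '{"offset":[[0,0,0],[0,0,0],[0,0,0],[0,0,0]],"yaw":[0,0,0,0],"jaw":[0.369,0.369,0.369,0.369]}'
python3 - <<'E'
from h import *
g=manip.get_obs()['position']+[0,0,.026]; print(g); tilt(g)
E
```

```text
clock: 36.13
position: [0.4767, -0.0254, 0.0073]
ee_rot: [1.0, 0.001, 0.001, -0.0]
ft_force: [-0.2, -0.1, -0.2]
grip_width: 0.852
grasp_force: 0.0
clock: 36.72
position: [0.476, -0.0255, 0.0065]
ee_rot: [1.0, 0.001, 0.0, -0.0]
ft_force: [1.4, 2.3, 0.2]
grip_width: 0.634
grasp_force: 1.0
clock: 37.05
position: [0.476, -0.0255, 0.0065]
ee_rot: [1.0, 0.001, 0.0, 0.0]
ft_force: [0.8, 2.0, 4.7]
grip_width: 0.636
grasp_force: 7.0
clock: 37.38
position: [0.476, -0.0255, 0.0065]
ee_rot: [1.0, 0.001, 0.0, 0.0]
ft_force: [0.5, 2.4, 6.6]
grip_width: 0.638
grasp_force: 9.1
[ 0.47597654 -0.02551568  0.03251138]
side [ 0.435 -0.022  0.026] 0.8 rel [-0.041  0.003 -0.006]
scene [ 0.436 -0.027  0.029] 0.64 rel [-0.04  -0.001 -0.004]
```

```bash
python3 -m jog '{"offset":[[0,0,0],[0,0,0],[0,0,0],[0,0,0],[-0.001,0,0.004],[-0.001,0,0.004],[-0.001,0,0.004],[-0.002,0,0.004],[-0.002,0,0.004],[0,0,0]],"yaw":[0,0,0,0,0,0,0,0,0,0],"jaw":[0.366,0.366,0.367,0.367,0.367,0.367,0.367,0.367,0.367,0.367]}'
python3 - <<'E'
from h import *
g=manip.get_obs()['position']+[0,0,.026]; print(g); tilt(g)
E
```

```text
clock: 38.42
position: [0.4687, -0.0258, 0.0271]
ee_rot: [1.0, 0.001, 0.0, 0.0]
ft_force: [-1.0, 0.4, 1.8]
grip_width: 0.631
grasp_force: 1.5
[ 0.46869922 -0.02584988  0.05312643]
side [ 0.438 -0.023  0.025] 0.61 rel [-0.031  0.003 -0.028]
scene [ 0.438 -0.026  0.025] 0.79 rel [-0.03   0.    -0.029]
```

```bash
python3 -m jog '{"offset":[[0,0,0],[0,0,0],[0.01,0,0.02],[0.01,0,0.03],[0.01,0,0.03],[0,0,0.02],[0,0,0]],"yaw":[0,0,0,0,0,0,0],"jaw":[0.1,0,0,0,0,0,0]}'
python3 - <<'E'
from h import *
print(manip.get_obs()['position']); print(tops(snap('scene')))
for c in ('scene','side'):
  q=snap(c); print([r['at'] for r in manip.tip_of(q,'canister0')])
E
```

```text
clock: 39.2
position: [0.5015, -0.0252, 0.1302]
ee_rot: [1.0, 0.001, 0.003, 0.0]
ft_force: [0.3, -0.8, -0.4]
grip_width: 0.996
grasp_force: 0.0
[ 0.50150811 -0.02515104  0.13024879]
[(0.4619, 0.1269, 0.1088, 0.0522, 15.4, 0.84), (0.4581, -0.0273, 0.0644, 0.0536, 4.5, 0.83)]
[[0.1816, -0.3041, 0.0263], [0.2965, -0.1885, 0.028], [0.4599, 0.1246, 0.0273], [0.3671, -0.5793, 0.0243], [0.4701, -0.1648, 0.0265], [0.4348, -0.0272, 0.026]]
[[0.4321, -0.0251, 0.0274], [0.3658, -0.5751, 0.0253], [0.3017, -0.1928, 0.0244], [0.4688, -0.1646, 0.0272], [0.4631, 0.1278, 0.0294], [0.1837, -0.3078, 0.0281]]
```

```bash
python3 -m jog '{"offset":[[-0.004,-0.001,-0.03],[0,0,-0.03],[0,0,-0.03],[0,0,0],[0,0,0],[0,0,0],[0,0,0],[0,0,0],[0,0,0],[0,0,0]],"yaw":[0,0,0,0,0,0,0,0,0,0],"jaw":[0,0,0,0.2,0.3,0.36,0.36,0.37,0.37,0.37]}'
python3 -m jog '{"offset":[[0,0,0],[0,0,0],[0,0,0]],"yaw":[0,0,0],"jaw":[0.373,0.373,0.373]}'
python3 - <<'E'
from h import *
d=snap('side'); cv2.imwrite('pics/s8.png',cv2.resize(d['frame'][220:320,260:380,::-1],None,fx=5,fy=5))
E
```

```text
clock: 40.33
position: [0.496, -0.0265, 0.0376]
ee_rot: [1.0, 0.001, 0.001, 0.0]
ft_force: [2.0, 1.4, 4.3]
grip_width: 0.631
grasp_force: 2.9
clock: 40.58
position: [0.496, -0.0265, 0.0375]
ee_rot: [1.0, 0.001, 0.001, 0.0]
ft_force: [-0.3, 1.4, 10.0]
grip_width: 0.629
grasp_force: 6.5
```

View pics/s8.png

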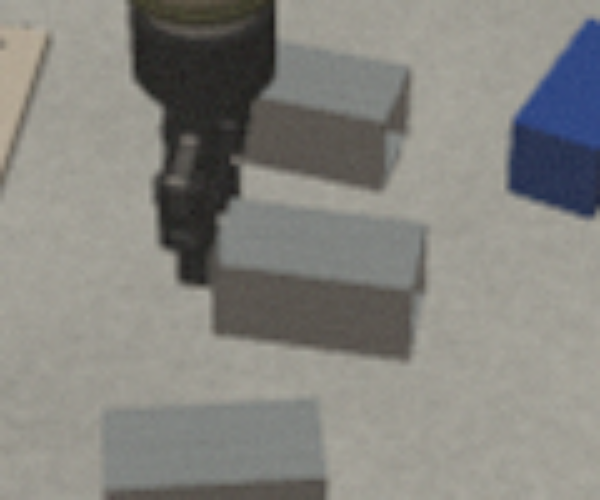

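```bash
python3 -m jog '{"offset":[[0,0,0],[-0.005,0,0],[0,0,0],[0,0,0],[0,0,0],[0,0,0],[0,0,0]],"yaw":[0,0,0,0,0,0,0],"jaw":[0.33,0.33,0.36,0.37,0.376,0.376,0.376]}'
python3 -m jog '{"offset":[[0,0,0.002],[-0.001,0,0.005],[-0.002,0,0.005],[-0.002,0,0.005],[-0.003,0,0.005],[-0.003,0,0.005],[-0.004,0,0.005],[-0.004,0,0.005],[-0.005,0,0.005],[-0.005,0,0.005],[-0.005,0,0.005],[-0.005,0,0.005],[0,0,0],[0,0,0]],"yaw":[0,0,0,0,0,0,0,0,0,0,0,0,0,0],"jaw":[0.376,0.376,0.376,0.376,0.376,0.376,0.376,0.376,0.376,0.376,0.376,0.376,0.376,0.376]}'
python3 - <<'E'
from h import *
g=manip.get_obs()['position']+[0,0,.026]; print(g); tilt(g)
E
```

```text
clock: 41.22
position: [0.4894, -0.0268, 0.0362]
ee_rot: [1.0, 0.001, -0.0, 0.0]
ft_force: [-3.0, -0.3, 2.1]
grip_width: 0.626
grasp_force: 15.4
clock: 42.38
position: [0.4509, -0.0269, 0.0937]
ee_rot: [1.0, 0.0, 0.0, 0.0]
ft_force: [1.1, -0.5, -2.6]
grip_width: 0.627
grasp_force: 15.3
[ 0.45085568 -0.02688638  0.11969077]
side [ 0.395 -0.027  0.084] 0.64 rel [-0.056  0.    -0.036]
scene [ 0.396 -0.024  0.083] 0.6 rel [-0.055  0.002 -0.036]
```

```bash
cat > t.py <<'E'
from h import *
g=manip.get_obs()['position']+[0,0,.026]; print(g.round(3)); tilt(g)
E
python3 -m jog '{"offset":[[0,0,0],[0,0,0]],"yaw":[0,0],"jaw":[0.372,0.372]}'; python3 t.py
python3 -m jog '{"offset":[[0,0,0],[0,0,0]],"yaw":[0,0],"jaw":[0.3705,0.3705]}'; python3 t.py
```

```text
clock: 42.75
position: [0.4508, -0.0265, 0.0931]
ee_rot: [1.0, 0.001, -0.0, -0.0]
ft_force: [-0.1, 0.2, -1.2]
grip_width: 0.633
grasp_force: 11.4
[ 0.451 -0.027  0.119]
side [ 0.397 -0.027  0.081] 0.82 rel [-0.054 -0.    -0.038]
scene [ 0.402 -0.028  0.078] 0.85 rel [-0.049 -0.001 -0.041]
clock: 43.12
position: [0.4508, -0.0266, 0.0933]
ee_rot: [1.0, 0.001, -0.0, 0.0]
ft_force: [-0.4, 0.3, -2.2]
grip_width: 0.627
grasp_force: 7.2
[ 0.451 -0.027  0.119]
side [ 0.415 -0.027  0.057] 0.84 rel [-0.036 -0.    -0.062]
scene [ 0.424 -0.026  0.053] 0.58 rel [-0.027  0.001 -0.067]
```

```bash
python3 -m jog '{"offset":[[0,0,0],[0,0,0]],"yaw":[0,0],"jaw":[0.370,0.370]}'; python3 t.py
python3 -m jog '{"offset":[[0,0,0],[0,0,0]],"yaw":[0,0],"jaw":[0.3695,0.3695]}'; python3 t.py
```

```text
clock: 43.48
position: [0.4511, -0.0266, 0.0935]
ee_rot: [1.0, 0.001, 0.0, 0.0]
ft_force: [1.3, -0.2, 0.4]
grip_width: 0.63
grasp_force: 6.0
[ 0.451 -0.027  0.12 ]
side [ 0.421 -0.025  0.055] 0.68 rel [-0.03   0.001 -0.064]
scene [ 0.425 -0.026  0.057] 0.96 rel [-0.026  0.001 -0.062]
clock: 43.85
position: [0.451, -0.0266, 0.0935]
ee_rot: [1.0, 0.001, 0.0, 0.0]
ft_force: [1.6, -1.0, 2.0]
grip_width: 0.632
grasp_force: 4.8
[ 0.451 -0.027  0.119]
side [ 0.423 -0.026  0.056] 0.65 rel [-0.028  0.    -0.064]
scene [ 0.421 -0.027  0.055] 0.59 rel [-0.03  -0.001 -0.065]
```

```bash
python3 -m jog '{"offset":[[0,0,0.004],[0,0,0.005],[0,0,0.005],[0,0,0.005],[0,0,0.005],[0,0,0.005],[0,0,0.003],[0,0,0]],"yaw":[0,0,0,0,0,0,0,0],"jaw":[0.3697,0.3697,0.3697,0.3697,0.3697,0.3697,0.3697,0.3697]}'; python3 t.py
```

```text
clock: 44.72
position: [0.4512, -0.0267, 0.1261]
ee_rot: [1.0, 0.001, 0.001, 0.0]
ft_force: [-0.0, -0.2, -2.5]
grip_width: 0.632
grasp_force: 4.3
[ 0.451 -0.027  0.152]
side [ 0.432 -0.024  0.081] 0.86 rel [-0.019  0.002 -0.071]
scene [ 0.437 -0.025  0.08 ] 0.55 rel [-0.014  0.001 -0.072]
```

```bash
python3 -m jog '{"offset":[[0,0,0],[0,0,0],[0.003,0,0.01],[0.008,0,0.01],[0.015,0,0.01],[0.018,0,0.01],[0.018,0.001,0.01],[0.018,0.001,0.01],[0.018,0.001,0.01],[0.018,0.001,0.01],[0.018,0.001,0.01],[0.018,0,0.01],[0.018,0,0],[0.018,0,0],[0.018,0,0],[0.018,0,0],[0.018,0,0],[0.018,0,0],[0.018,0,0],[0.005,0,0]],"yaw":[0,0,0,0,0,0,0,0,0,0,0,0,0,0,0,0,0,0,0,0],"jaw":[0.38,0.4,0.4,0.4,0.4,0.4,0.4,0.4,0.4,0.4,0.4,0.4,0.4,0.4,0.4,0.4,0.4,0.4,0.4,0.4]}' 25
python3 -m jog '{"offset":[[0.01,0,0],[0,0,0],[0,0,0]],"yaw":[0,0,0],"jaw":[0.4,0.4,0.4]}'; python3 t.py
```

```text
clock: 46.58
position: [0.7354, -0.0219, 0.2247]
ee_rot: [1.0, 0.0, -0.0, -0.0]
ft_force: [0.9, -1.1, -1.6]
grip_width: 0.621
grasp_force: 29.4
clock: 46.83
position: [0.7436, -0.0215, 0.2252]
ee_rot: [1.0, 0.001, -0.0, -0.0]
ft_force: [-0.3, -0.4, -2.6]
grip_width: 0.619
grasp_force: 29.4
[ 0.744 -0.022  0.251]
side [ 0.728 -0.018  0.18 ] 0.76 rel [-0.015  0.004 -0.072]
scene [ 0.729 -0.021  0.182] 0.63 rel [-0.015  0.001 -0.069]
```

```bash
python3 -m jog '{"offset":[[-0.005,0,-0.01],[-0.004,0,-0.01],[0,0,-0.005],[-0.005,0,-0.006],[-0.005,0,-0.006],[-0.005,0,-0.006],[-0.005,0,-0.006],[0,0,0]],"yaw":[0,0,0,0,0,0,0,0],"jaw":[0.4,0.4,0.4,0.4,0.4,0.4,0.4,0.4]}' 25
python3 t.py
python3 - <<'E'
from h import *
d=snap('side'); cv2.imwrite('pics/s9.png',cv2.resize(d['frame'][200:310,170:300,::-1],None,fx=5,fy=5))
E
```

```text
clock: 47.7
position: [0.7141, -0.0219, 0.1756]
ee_rot: [1.0, 0.001, -0.0, 0.0]
ft_force: [1.5, 0.1, -3.1]
grip_width: 0.618
grasp_force: 29.4
[ 0.714 -0.022  0.202]
side [ 0.703 -0.019  0.13 ] 0.79 rel [-0.011  0.003 -0.072]
scene [ 0.708 -0.023  0.13 ] 0.95 rel [-0.006 -0.001 -0.071]
```

View pics/s9.png

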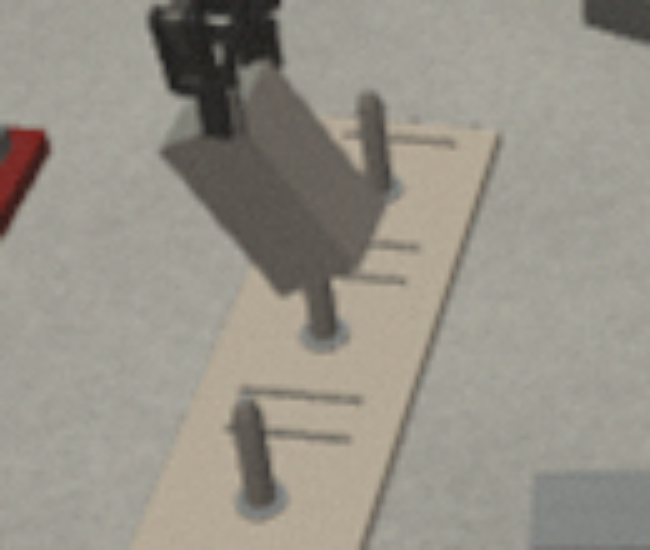

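```bash
python3 -m jog '{"offset":[[-0.006,0,-0.005],[-0.006,0,-0.005],[-0.006,0,-0.005],[-0.006,0,-0.005],[-0.006,0,-0.005],[-0.006,0,-0.005],[-0.006,0,-0.003],[0,0,0]],"yaw":[0,0,0,0,0,0,0,0],"jaw":[0.4,0.4,0.4,0.4,0.4,0.4,0.4,0.4]}' 25
python3 t.py
```

```text
clock: 48.62
position: [0.6717, -0.0217, 0.1427]
ee_rot: [1.0, 0.001, -0.001, 0.0]
ft_force: [2.4, 1.1, -3.7]
grip_width: 0.621
grasp_force: 28.7
[ 0.672 -0.022  0.169]
side [ 0.681 -0.017  0.097] 0.91 rel [ 0.01   0.005 -0.072]
scene [ 0.684 -0.021  0.096] 0.94 rel [ 0.013  0.    -0.073]
```

```bash
python3 -m jog '{"offset":[[-0.005,0,0],[-0.005,0,-0.001],[-0.005,0,-0.002],[-0.005,0,-0.002],[-0.003,0,-0.002],[0,0,0]],"yaw":[0,0,0,0,0,0],"jaw":[0.4,0.4,0.4,0.4,0.4,0.4]}' 25
python3 t.py
```

```text
clock: 49.32
position: [0.6492, -0.0217, 0.1363]
ee_rot: [1.0, 0.001, -0.0, 0.0]
ft_force: [2.3, -0.0, -0.4]
grip_width: 0.625
grasp_force: 27.9
[ 0.649 -0.022  0.162]
side [ 0.671 -0.02   0.089] 0.97 rel [ 0.022  0.002 -0.073]
scene [ 0.677 -0.019  0.093] 0.83 rel [ 0.027  0.003 -0.069]
```

```bash
python3 -m jog '{"offset":[[0.004,0,-0.003],[0.004,0,-0.003],[0.004,0,-0.003],[0,0,-0.003],[0,0,-0.002],[0,0,0]],"yaw":[0,0,0,0,0,0],"jaw":[0.4,0.4,0.4,0.4,0.4,0.4]}' 25
python3 t.py
```

```text
clock: 50.02
position: [0.6613, -0.0215, 0.1213]
ee_rot: [1.0, 0.001, -0.001, -0.0]
ft_force: [0.4, -1.8, -2.2]
grip_width: 0.619
grasp_force: 27.7
[ 0.661 -0.022  0.147]
side [ 0.684 -0.019  0.078] 0.78 rel [ 0.023  0.002 -0.07 ]
scene [ 0.682 -0.02   0.077] 0.83 rel [ 0.021  0.001 -0.07 ]
```

```bash
python3 -m jog '{"offset":[[0,0,-0.002],[0,0,-0.001],[0,0,0],[0,0,0],[0,0,0],[0,0,0],[0,0,0],[0,0,0.01],[0,0,0.03],[0,0,0.03],[0,0,0.03],[-0.02,-0.02,0.02],[-0.03,-0.03,0],[-0.03,-0.03,0],[-0.03,-0.03,0],[-0.03,-0.03,0],[0,0,0],[0,0,0]],"yaw":[0,0,0,0,0,0,0,0,0,0,0,-2,-2,-2,-1,0,0,0],"jaw":[0.4,0.4,0.38,0.35,0.3,0.1,0,0,0,0,0,0,0,0,0,0,0,0]}' 25
cat > obs.py <<'E'
from h import *
o=manip.get_obs(); print(o['clock'],o['position'].round(4),round(yawdeg(o),2))
w=snap('wrist');s=snap('scene');d=snap('side'); print('w',tops(w)); print('s',tops(s))
for q in (w,s,d): print([(r['at']) for r in manip.tip_of(q,'canister0') if r['at'][0]>.4])
E
python3 obs.py
```

```text
clock: 51.72
position: [0.5227, -0.1621, 0.2405]
ee_rot: [0.998, -0.063, 0.0, 0.001]
ft_force: [1.0, 1.4, 0.5]
grip_width: 1.0
grasp_force: 0.0
51.7167 [ 0.5227 -0.1621  0.2405] -7.21
w [(0.4783, 0.1044, 0.1114, 0.0546, 12.0, 0.75), (0.4679, -0.1684, 0.1094, 0.0549, -7.5, 0.65), (0.6996, 0.0212, 0.0703, 0.0568, 89.6, 0.65)]
s [(0.6537, -0.0235, 0.0575, 0.0562, 89.9, 0.94), (0.4781, 0.1063, 0.109, 0.0534, 12.3, 0.88), (0.4674, -0.1676, 0.111, 0.0547, -6.3, 0.81), (0.7015, -0.0228, 0.3859, 0.1132, -86.7, 0.17)]
[[0.6802, -0.021, 0.0741]]
[[0.4658, -0.1633, 0.0306], [0.4742, 0.1063, 0.0251], [0.6825, -0.0218, 0.0763], [0.6875, -0.0237, 0.0001]]
[[0.4696, -0.1669, 0.0269], [0.4787, 0.109, 0.0272], [0.682, -0.0194, 0.075]]
```

```bash
python3 -m jog '{"offset":[[-0.0005,-0.0125,-0.03],[0,0,-0.03],[0,0,-0.03],[0,0,-0.03],[0,0,-0.03],[0,0,-0.03],[0,0,-0.0235],[0,0,0],[0,0,0],[0,0,0],[0,0,0],[0,0,0],[0,0,0],[0,0,0],[0,0,0],[0,0,0]],"yaw":[0,0,0,0,0,0,0,0,0,0,0,0,0,0,0,0],"jaw":[0,0,0,0,0,0,0,0,0.2,0.3,0.36,0.36,0.37,0.376,0.376,0.376]}' 20
python3 t.py
```

```text
clock: 53.45
position: [0.5245, -0.1725, 0.0375]
ee_rot: [0.998, -0.061, 0.001, 0.001]
ft_force: [-2.2, -0.8, 8.4]
grip_width: 0.625
grasp_force: 13.5
[ 0.525 -0.173  0.063]
side [ 0.468 -0.166  0.028] 0.84 rel [-0.057  0.007 -0.036]
scene [ 0.468 -0.166  0.03 ] 0.57 rel [-0.057  0.007 -0.034]
```

```bash
python3 -m jog '{"offset":[[0,0,0.002],[-0.001,0,0.005],[-0.002,0,0.005],[-0.002,0,0.005],[-0.003,0,0.005],[-0.003,0,0.005],[-0.004,0,0.005],[-0.004,0,0.005],[-0.005,0,0.005],[-0.005,0.001,0.005],[-0.005,0.001,0.005],[-0.005,0.001,0.005],[0,0,0],[0,0,0]],"yaw":[0,0,0,0,0,0,0,0,0,0,0,0,0,0],"jaw":[0.376,0.376,0.376,0.376,0.376,0.376,0.376,0.376,0.376,0.376,0.376,0.376,0.372,0.372]}'; python3 t.py
python3 -m jog '{"offset":[[0,0,0],[0,0,0]],"yaw":[0,0],"jaw":[0.371,0.371]}'; python3 t.py
```

```text
clock: 54.82
position: [0.4844, -0.1691, 0.0932]
ee_rot: [0.998, -0.06, 0.0, 0.0]
ft_force: [0.5, 0.3, -2.6]
grip_width: 0.626
grasp_force: 9.5
[ 0.484 -0.169  0.119]
side [ 0.445 -0.166  0.058] 0.67 rel [-0.039  0.003 -0.062]
scene [ 0.448 -0.166  0.055] 0.57 rel [-0.036  0.003 -0.064]
clock: 55.18
position: [0.4848, -0.1691, 0.0929]
ee_rot: [0.998, -0.06, 0.0, 0.0]
ft_force: [1.0, -0.0, 0.6]
grip_width: 0.63
grasp_force: 7.4
[ 0.485 -0.169  0.119]
side [ 0.452 -0.164  0.054] 0.88 rel [-0.033  0.005 -0.065]
scene [ 0.451 -0.166  0.054] 0.63 rel [-0.033  0.003 -0.065]
```

Rotating as planned. I'll raise it for a further swing.

```bash
python3 -m jog '{"offset":[[0,0,0.005],[0,0,0.005],[0,0,0.005],[0,0,0.005],[0,0,0.005],[0,0,0.005],[0,0,0.003],[0,0,0]],"yaw":[0,0,0,0,0,0,0,0],"jaw":[0.371,0.371,0.371,0.371,0.371,0.371,0.371,0.371]}'; python3 t.py
python3 -m jog '{"offset":[[0,0,0],[0,0,0]],"yaw":[0,0],"jaw":[0.37,0.37]}'; python3 t.py
```

```text
clock: 56.05
position: [0.4849, -0.1691, 0.1267]
ee_rot: [0.998, -0.06, 0.001, 0.0]
ft_force: [-1.0, 0.4, -2.4]
grip_width: 0.628
grasp_force: 7.2
[ 0.485 -0.169  0.153]
side [ 0.457 -0.168  0.09 ] 0.63 rel [-0.028  0.001 -0.063]
scene [ 0.457 -0.166  0.084] 0.88 rel [-0.028  0.003 -0.069]
clock: 56.42
position: [0.4843, -0.1689, 0.1256]
ee_rot: [0.998, -0.06, -0.0, -0.0]
ft_force: [-0.3, 0.4, -2.3]
grip_width: 0.633
grasp_force: 5.0
[ 0.484 -0.169  0.152]
side [ 0.461 -0.165  0.079] 0.61 rel [-0.023  0.004 -0.073]
scene [ 0.468 -0.165  0.082] 0.87 rel [-0.016  0.004 -0.07 ]
```

```bash
python3 -m jog '{"offset":[[0,0,0],[0,0,0],[0.003,0,0.01],[0.008,0,0.01],[0.015,0,0.01],[0.018,0.002,0.01],[0.018,0.002,0.01],[0.018,0.002,0.01],[0.018,0.002,0.01],[0.018,0.002,0.01],[0.018,0.002,0.01],[0.018,0.002,0.01],[0.018,0.002,0],[0.018,0.002,0],[0.018,0.0025,0],[0.018,0,0],[0.018,0,0],[0.018,0,0],[0.006,0,0],[0,0,0]],"yaw":[0,0,0,0,1,1,1,1,1,1,1,0,0,0,0,0,0,0,0,0],"jaw":[0.38,0.4,0.4,0.4,0.4,0.4,0.4,0.4,0.4,0.4,0.4,0.4,0.4,0.4,0.4,0.4,0.4,0.4,0.4,0.4]}' 25
python3 t.py
```

```text
clock: 58.28
position: [0.7512, -0.1479, 0.2252]
ee_rot: [1.0, 0.001, -0.0, -0.001]
ft_force: [-0.9, -0.1, -1.9]
grip_width: 0.624
grasp_force: 28.6
[ 0.751 -0.148  0.251]
side [ 0.738 -0.148  0.178] 0.72 rel [-0.013  0.    -0.073]
scene [ 0.734 -0.146  0.181] 0.69 rel [-0.018  0.002 -0.07 ]
```

```bash
python3 -m jog '{"offset":[[-0.004,-0.0025,-0.01],[-0.003,0,-0.01],[0,0,-0.005],[-0.005,0,-0.006],[-0.005,0,-0.006],[-0.005,0,-0.006],[-0.005,0,-0.006],[0,0,0]],"yaw":[0,0,0,0,0,0,0,0],"jaw":[0.4,0.4,0.4,0.4,0.4,0.4,0.4,0.4]}' 25
python3 t.py
python3 - <<'E'
from h import *
d=snap('side'); cv2.imwrite('pics/s10.png',cv2.resize(d['frame'][180:290,180:310,::-1],None,fx=5,fy=5))
E
```

```text
clock: 59.15
position: [0.7226, -0.1514, 0.1766]
ee_rot: [1.0, 0.0, -0.0, 0.0]
ft_force: [0.9, 0.5, -2.9]
grip_width: 0.616
grasp_force: 28.9
[ 0.723 -0.151  0.203]
side [ 0.71  -0.153  0.128] 0.64 rel [-0.012 -0.002 -0.075]
```

View pics/s10.png

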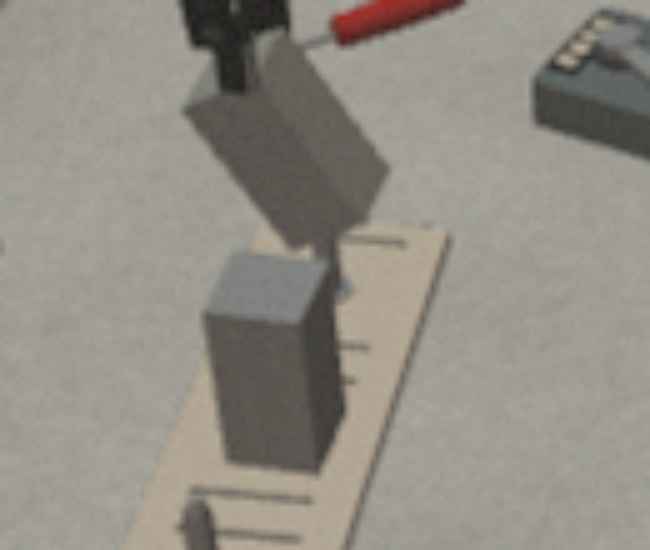

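```bash
python3 -m jog '{"offset":[[-0.006,0,-0.005],[-0.006,0,-0.005],[-0.006,0,-0.005],[-0.006,0,-0.005],[-0.006,0,-0.005],[-0.006,0,-0.005],[-0.006,0,-0.003],[0,0,0]],"yaw":[0,0,0,0,0,0,0,0],"jaw":[0.4,0.4,0.4,0.4,0.4,0.4,0.4,0.4]}' 25
python3 t.py
python3 -m jog '{"offset":[[-0.005,0,0],[-0.005,0,-0.001],[-0.005,0,-0.002],[-0.005,0,-0.002],[-0.003,0,-0.002],[0,0,0]],"yaw":[0,0,0,0,0,0],"jaw":[0.4,0.4,0.4,0.4,0.4,0.4]}' 25
python3 t.py
```

```text
clock: 60.07
position: [0.6806, -0.151, 0.1435]
ee_rot: [1.0, 0.001, -0.0, 0.0]
ft_force: [1.8, 0.3, -3.2]
grip_width: 0.625
grasp_force: 28.7
[ 0.681 -0.151  0.169]
side [ 0.69  -0.152  0.096] 0.98 rel [ 0.009 -0.001 -0.074]
scene [ 0.691 -0.151  0.101] 0.57 rel [ 0.011  0.    -0.069]
clock: 60.77
position: [0.6579, -0.1511, 0.1368]
ee_rot: [1.0, 0.001, -0.0, 0.0]
ft_force: [3.2, 0.2, -0.1]
grip_width: 0.619
grasp_force: 27.8
[ 0.658 -0.151  0.163]
side [ 0.681 -0.149  0.09 ] 0.61 rel [ 0.023  0.002 -0.073]
scene [ 0.681 -0.147  0.095] 0.97 rel [ 0.023  0.004 -0.068]
```

```bash
python3 -m jog '{"offset":[[0.004,0,-0.003],[0.004,0,-0.003],[0.004,0,-0.003],[0,0,-0.003],[0,0,-0.002],[0,0,-0.002],[0,0,0]],"yaw":[0,0,0,0,0,0,0],"jaw":[0.4,0.4,0.4,0.4,0.4,0.4,0.4]}' 25
python3 t.py
python3 -m jog '{"offset":[[0,0,-0.001],[0,0,0],[0,0,0],[0,0,0],[0,0,0],[0,0,0.01],[0,0,0.03],[0,0,0.03],[0,0,0.04]],"yaw":[0,0,0,0,0,0,0,0,0],"jaw":[0.39,0.36,0.3,0.1,0,0,0,0,0]}' 25
python3 -m jog '{"offset":[[-0.013,0.025,0.002],[-0.013,0.025,0.002],[-0.013,0.025,0.002],[-0.013,0.025,0.002],[-0.013,0.025,0.002],[-0.013,0.025,0.002],[-0.013,0.025,0.002],[-0.013,0.025,0.002],[-0.013,0.025,0.002],[-0.013,0.025,0.002],[0,0,0],[0,0,0]],"yaw":[1.2,1.2,1.2,1.2,1.2,1.2,1.2,1.2,1.2,1.2,0,0],"jaw":[0,0,0,0,0,0,0,0,0,0,0,0]}' 20
python3 obs.py
```

```text
clock: 61.55
position: [0.6706, -0.1507, 0.1218]
ee_rot: [1.0, 0.001, 0.0, 0.0]
ft_force: [-3.4, 0.9, 4.7]
grip_width: 0.624
grasp_force: 28.3
[ 0.671 -0.151  0.148]
side [ 0.693 -0.156  0.076] 0.73 rel [ 0.022 -0.005 -0.072]
scene [ 0.694 -0.148  0.078] 0.78 rel [ 0.024  0.003 -0.07 ]
clock: 62.5
position: [0.6694, -0.1509, 0.2298]
ee_rot: [1.0, 0.001, -0.002, -0.0]
ft_force: [1.0, -0.1, -0.1]
grip_width: 1.0
grasp_force: 0.0
clock: 63.5
position: [0.5397, 0.1014, 0.2507]
ee_rot: [0.994, 0.107, 0.001, 0.0]
ft_force: [0.4, -0.5, -0.0]
grip_width: 0.999
grasp_force: 0.0
63.5 [0.5397 0.1014 0.2507] 12.3Traceback (most recent call last):
  File "obs.py", line 3, in <module>
    w=snap('wrist');s=snap('scene');d=snap('side'); print('w',tops(w)); print('s',tops(s))
                                                              ~~~~^^^
  File "h.py", line 45, in tops
    c=max(cv2.findContours(b,cv2.RETR_EXTERNAL,cv2.CHAIN_APPROX_NONE)[0],key=cv2.contourArea)
ValueError: max() iterable argument is empty
```

```bash
sed -i 's/^        c=max(cv2/        if b.sum()<200: continue\n        c=max(cv2/' h.py; python3 obs.py
```

```text
63.7 [0.5408 0.0981 0.2497] 11.97
w [(0.7004, -0.0625, 0.07, 0.0698, 0.1, 0.97), (0.4776, 0.105, 0.1085, 0.0554, 12.3, 0.57)]
s [(0.6524, -0.0233, 0.059, 0.058, -0.1, 0.93), (0.4786, 0.1065, 0.1084, 0.0531, 11.9, 0.85)]
[[0.4794, 0.1021, 0.0287], [0.6912, -0.1493, 0.0766], [0.6824, -0.0194, 0.0739]]
[[0.6819, -0.0221, 0.0738], [0.6905, -0.1506, 0.0733], [0.4744, 0.109, 0.0266]]
[[0.6823, -0.0193, 0.0743], [0.6902, -0.1512, 0.074], [0.4782, 0.104, 0.0271], [0.6912, -0.0224, 0.0222]]
```

```bash
python3 -m jog '{"offset":[[-0.009,0.018,-0.03],[0,0,-0.03],[0,0,-0.03],[0,0,-0.03],[0,0,-0.03],[0,0,-0.02],[0,0,0],[0,0,0]],"yaw":[0,0,0,0,0,0,0,0],"jaw":[0,0,0,0,0,0,0,0]}' 20; python3 obs.py | head -1
```

```text
clock: 64.77
position: [0.5311, 0.1171, 0.0797]
ee_rot: [0.994, 0.105, -0.001, -0.0]
ft_force: [1.0, 0.1, -0.0]
grip_width: 0.999
grasp_force: 0.0
64.7667 [0.5311 0.1171 0.0797] 12.09
```

```bash
python3 -m jog '{"offset":[[0,0,-0.02],[0,0,-0.022],[0,0,0],[0,0,0],[0,0,0],[0,0,0],[0,0,0],[0,0,0],[0,0,0],[0,0,0],[0,0,0]],"yaw":[0,0,0,0,0,0,0,0,0,0,0],"jaw":[0,0,0,0.2,0.3,0.36,0.36,0.37,0.376,0.376,0.376]}' 20; python3 t.py
python3 -m jog '{"offset":[[0,0,0.002],[-0.001,0,0.005],[-0.002,0,0.005],[-0.002,0,0.005],[-0.003,0,0.005],[-0.003,-0.001,0.005],[-0.004,-0.001,0.005],[-0.004,-0.001,0.005],[-0.005,-0.001,0.005],[-0.005,-0.001,0.005],[-0.005,-0.001,0.005],[-0.005,-0.001,0.005],[0,0,0],[0,0,0]],"yaw":[0,0,0,0,0,0,0,0,0,0,0,0,0,0],"jaw":[0.376,0.376,0.376,0.376,0.376,0.376,0.376,0.376,0.376,0.376,0.376,0.376,0.373,0.373]}'; python3 t.py
python3 -m jog '{"offset":[[0,0,0],[0,0,0]],"yaw":[0,0],"jaw":[0.3715,0.3715]}'; python3 t.py
```

```text
clock: 66.08
position: [0.5322, 0.1175, 0.0391]
ee_rot: [0.994, 0.105, 0.001, -0.0]
ft_force: [-1.7, 0.7, 8.1]
grip_width: 0.629
grasp_force: 13.3
[0.532 0.118 0.065]
side [0.478 0.105 0.024] 0.64 rel [-0.054 -0.012 -0.041]
scene [0.476 0.107 0.026] 0.69 rel [-0.057 -0.011 -0.039]
clock: 67.45
position: [0.4925, 0.1098, 0.0952]
ee_rot: [0.994, 0.105, 0.0, 0.0]
ft_force: [1.3, 0.0, -2.2]
grip_width: 0.627
grasp_force: 11.6
[0.493 0.11  0.121]
side [0.447 0.102 0.067] 0.92 rel [-0.046 -0.008 -0.054]
scene [0.45  0.102 0.067] 0.62 rel [-0.043 -0.008 -0.054]
clock: 67.82
position: [0.4924, 0.1101, 0.0946]
ee_rot: [0.994, 0.105, -0.0, -0.0]
ft_force: [-0.6, -0.8, -1.1]
grip_width: 0.628
grasp_force: 8.2
[0.492 0.11  0.121]
side [0.455 0.101 0.058] 0.81 rel [-0.038 -0.009 -0.063]
scene [0.457 0.104 0.058] 0.87 rel [-0.036 -0.006 -0.063]
```

```bash
python3 -m jog '{"offset":[[0,0,0.005],[0,0,0.005],[0,0,0.005],[0,0,0.005],[0,0,0.005],[0,0,0.005],[0,0,0.003],[0,0,0],[0,0,0]],"yaw":[0,0,0,0,0,0,0,0,0],"jaw":[0.371,0.371,0.371,0.371,0.371,0.371,0.371,0.3705,0.3705]}'; python3 t.py
python3 -m jog '{"offset":[[0,0,0],[0,0,0]],"yaw":[0,0],"jaw":[0.37,0.37]}'; python3 t.py
```

```text
clock: 68.77
position: [0.4925, 0.1099, 0.1279]
ee_rot: [0.994, 0.105, 0.0, 0.0]
ft_force: [-0.3, 0.6, -2.1]
grip_width: 0.63
grasp_force: 6.0
[0.493 0.11  0.154]
side [0.468 0.105 0.084] 0.58 rel [-0.025 -0.005 -0.07 ]
scene [0.463 0.106 0.084] 0.76 rel [-0.029 -0.004 -0.07 ]
clock: 69.13
position: [0.4924, 0.11, 0.1277]
ee_rot: [0.994, 0.105, -0.0, -0.0]
ft_force: [0.0, 0.9, -2.0]
grip_width: 0.629
grasp_force: 4.9
[0.492 0.11  0.154]
side [0.467 0.105 0.084] 0.67 rel [-0.025 -0.005 -0.07 ]
scene [0.468 0.106 0.086] 0.65 rel [-0.024 -0.004 -0.067]
```

```bash
python3 -m jog '{"offset":[[0,0,0],[0,0,0],[0.003,0,0.01],[0.008,0,0.01],[0.015,0,0.01],[0.018,-0.001,0.01],[0.018,-0.001,0.01],[0.018,-0.001,0.01],[0.018,0,0.01],[0.018,0,0.01],[0.018,0,0.01],[0.018,0,0.008],[0.018,0,0],[0.018,0,0],[0.018,0,0],[0.018,0,0],[0.018,0,0],[0.015,0,0],[0,0,0],[0,0,0]],"yaw":[0,0,0,0,-1.2,-1.2,-1.2,-1.2,-1.2,-1.2,-1.2,-1.2,-1.2,-1.2,0,0,0,0,0,0],"jaw":[0.38,0.4,0.4,0.4,0.4,0.4,0.4,0.4,0.4,0.4,0.4,0.4,0.4,0.4,0.4,0.4,0.4,0.4,0.4,0.4]}' 25
python3 t.py
```

```text
clock: 71.0
position: [0.7498, 0.107, 0.2255]
ee_rot: [1.0, 0.0, -0.0, -0.0]
ft_force: [-0.3, 0.9, -2.3]
grip_width: 0.618
grasp_force: 28.4
[0.75  0.107 0.252]
side [0.73  0.105 0.18 ] 0.91 rel [-0.02  -0.002 -0.072]
scene [0.724 0.107 0.183] 0.71 rel [-0.026 -0.    -0.069]
```

```bash
python3 -m jog '{"offset":[[-0.004,0,-0.01],[-0.004,0,-0.01],[0,0,-0.006],[-0.006,0,-0.006],[-0.006,0,-0.006],[-0.006,0,-0.006],[-0.006,0,-0.006],[0,0,0]],"yaw":[0,0,0,0,0,0,0,0],"jaw":[0.4,0.4,0.4,0.4,0.4,0.4,0.4,0.4]}' 25
python3 t.py
python3 - <<'E'
from h import *
d=snap('side'); cv2.imwrite('pics/s11.png',cv2.resize(d['frame'][220:330,165:295,::-1],None,fx=5,fy=5))
E
```

```text
clock: 71.87
position: [0.7167, 0.1067, 0.1754]
ee_rot: [1.0, 0.001, -0.0, 0.0]
ft_force: [1.5, 0.5, -2.7]
grip_width: 0.622
grasp_force: 28.6
[0.717 0.107 0.201]
side [0.703 0.107 0.129] 0.94 rel [-0.014  0.001 -0.072]
scene [0.699 0.108 0.13 ] 0.93 rel [-0.018  0.001 -0.071]
```

View pics/s11.png

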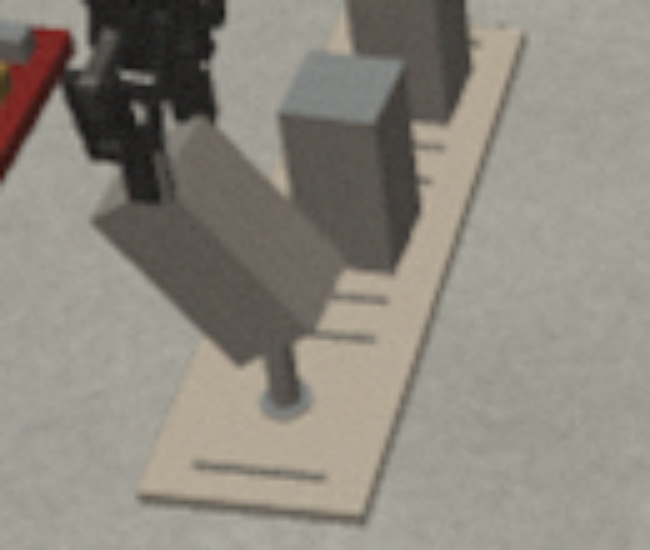

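```bash
python3 -m jog '{"offset":[[-0.008,0,-0.005],[-0.008,0,-0.005],[-0.007,0,-0.005],[-0.007,0,-0.005],[-0.007,0,-0.005],[-0.007,0,-0.005],[-0.007,0,-0.003],[0,0,0]],"yaw":[0,0,0,0,0,0,0,0],"jaw":[0.4,0.4,0.4,0.4,0.4,0.4,0.4,0.4]}' 25
python3 t.py
python3 -m jog '{"offset":[[-0.005,0,0],[-0.005,0,-0.001],[-0.005,0,-0.002],[-0.005,0,-0.002],[-0.003,0,-0.002],[0,0,0]],"yaw":[0,0,0,0,0,0],"jaw":[0.4,0.4,0.4,0.4,0.4,0.4]}' 25
python3 t.py
```

```text
clock: 72.78
position: [0.6657, 0.1071, 0.1427]
ee_rot: [1.0, 0.001, -0.0, 0.0]
ft_force: [1.4, 0.0, -3.5]
grip_width: 0.621
grasp_force: 28.3
[0.666 0.107 0.169]
side [0.677 0.107 0.094] 0.57 rel [ 0.012 -0.    -0.075]
scene [0.676 0.108 0.096] 0.8 rel [ 0.01   0.001 -0.073]
clock: 73.48
position: [0.6427, 0.1071, 0.1357]
ee_rot: [1.0, 0.001, -0.0, 0.0]
ft_force: [3.1, 1.3, -1.9]
grip_width: 0.62
grasp_force: 27.5
[0.643 0.107 0.162]
side [0.667 0.107 0.09 ] 0.93 rel [ 0.024 -0.    -0.072]
scene [0.662 0.108 0.09 ] 0.73 rel [ 0.019  0.    -0.072]
```

```bash
python3 -m jog '{"offset":[[0.004,0,-0.003],[0.004,0,-0.003],[0.004,0,-0.003],[0,0,-0.003],[0,0,-0.002],[0,0,-0.001],[0,0,0]],"yaw":[0,0,0,0,0,0,0],"jaw":[0.4,0.4,0.4,0.4,0.4,0.4,0.4]}' 25
python3 t.py
python3 -m jog '{"offset":[[0,0,-0.001],[0,0,0],[0,0,0],[0,0,0],[0,0,0],[0,0,0.01],[0,0,0.03],[0,0,0.03],[0,0,0.04],[-0.03,-0.02,0.01],[-0.03,-0.03,0],[-0.03,-0.03,0],[0,-0.04,0],[0,-0.04,0],[0,-0.04,0],[0,-0.04,0],[0,-0.04,0],[0,-0.04,0],[0,-0.03,0],[0,0,0]],"yaw":[0,0,0,0,0,0,0,0,0,0,0,0,0,0,0,0,0,0,0,0],"jaw":[0.39,0.36,0.3,0.1,0,0,0,0,0,0,0,0,0,0,0,0,0,0,0,0]}' 25
python3 - <<'E'
from h import *
o=manip.get_obs();print(o['position'],yawdeg(o))
w=snap('wrist','pics/w12.png')
for c in ('scene','side'):
  q=snap(c,f'pics/{c}12.png')
  for n in ['canister0','advance_post','advance_hinge','drum_knob','pump_knob']: print(n,[(r['at']) for r in manip.tip_of(q,n) if r['score']>.5])
for n in ['advance_post','advance_hinge']: print('w',n,[(r['at']) for r in manip.tip_of(w,n)])
E
```

```text
clock: 74.27
position: [0.6557, 0.107, 0.1223]
ee_rot: [1.0, 0.001, 0.0, 0.0]
ft_force: [-4.7, -2.4, 11.4]
grip_width: 0.619
grasp_force: 28.6
[0.656 0.107 0.148]
side [0.678 0.107 0.076] 0.7 rel [ 0.022  0.    -0.072]
scene [0.675 0.107 0.076] 0.8 rel [ 0.019 -0.    -0.072]
clock: 76.13
position: [0.5648, -0.2504, 0.2396]
ee_rot: [1.0, -0.004, -0.001, 0.001]
ft_force: [-0.6, -0.7, -0.8]
grip_width: 0.995
grasp_force: 0.0
[ 0.56480778 -0.25035262  0.23961173] -0.48276132046742254
canister0 [[0.1822, -0.3051, 0.0259], [0.3663, -0.5777, 0.0254], [0.6695, 0.1101, 0.0735], [0.6826, -0.0203, 0.0734], [0.3002, -0.1874, 0.0266], [0.6888, -0.1497, 0.0775]]
advance_post [[0.5187, -0.3482, 0.0842], [0.6814, -0.0201, 0.0736], [0.5271, 0.4217, 0.0701]]
advance_hinge [[0.5681, -0.4016, 0.0481], [0.5282, 0.4185, 0.1519]]
drum_knob [[0.5284, 0.4202, 0.1516], [0.6846, -0.021, 0.0741]]
pump_knob [[0.5342, 0.3317, 0.1587]]
canister0 [[0.3641, -0.5751, 0.0257], [0.673, 0.1069, 0.072], [0.68, -0.0165, 0.0753], [0.1843, -0.3072, 0.0277], [0.3, -0.1938, 0.0293]]
advance_post [[0.5168, -0.3485, 0.0806], [0.6971, -0.1453, 0.0211]]
advance_hinge [[0.5692, -0.4019, 0.0473]]
drum_knob [[0.5293, 0.4238, 0.1592]]
pump_knob [[0.5335, 0.3264, 0.1588], [0.5302, 0.3351, 0.0731]]
w advance_post [[0.5169, -0.3478, 0.0827]]
w advance_hinge [[0.5726, -0.4042, 0.0472]]
```

View pics/side12.png

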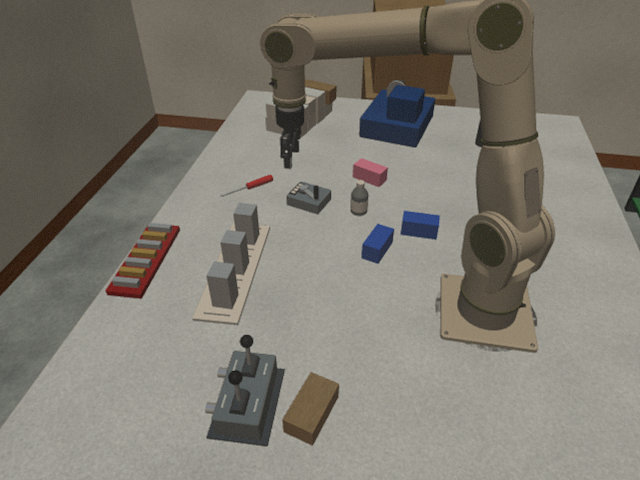

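```bash
python3 -m jog '{"offset":[[-0.016,-0.033,-0.02],[-0.016,-0.033,-0.03],[-0.015,-0.032,-0.03],[0,0,-0.02],[0,0,0],[0,0,0],[0,0,0]],"yaw":[0,0,0,0,0,0,0],"jaw":[0,0,0,0,0,0,0]}' 20
```

```text
clock: 77.47
position: [0.5245, -0.3314, 0.1482]
ee_rot: [1.0, 0.002, 0.001, 0.0]
ft_force: [0.6, 0.5, -0.0]
grip_width: 1.001
grasp_force: 0.0
```

```bash
python3 -m jog '{"offset":[[-0.007,-0.017,0],[0,0,0],[0,0,0],[0,0,-0.02],[0,0,-0.02],[0,0,-0.02],[0,0,-0.02],[0,0,-0.006],[0,0,0],[0,0,0],[0,0,0],[0,0,0],[0,0,0],[0,0,0],[0,0,0],[0,0,0]],"yaw":[0,0,0,0,0,0,0,0,0,0,0,0,0,0,0,0],"jaw":[0,0,0,0,0,0,0,0,0,0.3,0.6,1,1,1,1,1]}' 25
python3 - <<'E'
from h import *
for c in ('scene','side'):
  q=snap(c)
  for n in ['advance_post']: print(n,[(r['at']) for r in manip.tip_of(q,n)])
E
```

```text
clock: 78.8
position: [0.5161, -0.3495, 0.061]
ee_rot: [1.0, 0.001, 0.0, 0.0]
ft_force: [-1.5, 2.5, 3.8]
grip_width: 0.176
grasp_force: 25.7
advance_post [[0.5189, -0.3508, 0.0849]]
advance_post [[0.5209, -0.3497, 0.083]]
```

```bash
python3 -m jog '{"offset":[[-0.0035,-0.004,0],[-0.0035,-0.004,0],[-0.003,-0.0045,0],[-0.003,-0.0045,0],[-0.0025,-0.0045,0],[-0.002,-0.005,0],[-0.0015,-0.005,0],[-0.0015,-0.005,0],[-0.001,-0.005,0],[-0.001,-0.005,0],[0,-0.005,0],[0,-0.005,0],[0,-0.005,0],[0.001,-0.005,0],[0.0005,-0.003,0],[0,0,0],[0,0,0]],"yaw":[0,0,0,0,0,0,0,0,0,0,0,0,0,0,0,0,0],"jaw":[1,1,1,1,1,1,1,1,1,1,1,1,1,1,1,1,1]}' 25
python3 - <<'E'
from h import *
for c in ('scene','side'):
  q=snap(c)
  for n in ['advance_post','advance_hinge']: print(n,[(r['at']) for r in manip.tip_of(q,n)])
E
```

```text
clock: 80.42
position: [0.4937, -0.418, 0.0601]
ee_rot: [1.0, 0.001, -0.002, -0.001]
ft_force: [-6.5, 6.7, 7.1]
grip_width: 0.179
grasp_force: 26.1
advance_post [[0.498, -0.4177, 0.085]]
advance_hinge [[0.5685, -0.4025, 0.0492], [0.6896, -0.1493, 0.0759]]
advance_post [[0.4989, -0.419, 0.083]]
advance_hinge [[0.5714, -0.4033, 0.0492]]
```

```bash
python3 -m jog '{"offset":[[0.0005,-0.002,0],[0,-0.002,0],[0,0,0],[0,0,0]],"yaw":[0,0,0,0],"jaw":[1,1,1,1]}' 25
```

```text
clock: 81.05
position: [0.4938, -0.4183, 0.0599]
ee_rot: [1.0, 0.002, -0.003, -0.004]
ft_force: [-15.2, 20.6, 15.5]
grip_width: 0.178
grasp_force: 27.4
```

```bash
python3 -m jog '{"offset":[[-0.0005,0.004,0],[-0.0005,0.003,0],[-0.001,0.005,0],[0,0.005,0],[0,0.005,0],[0,0.005,0],[0.001,0.005,0],[0.001,0.005,0],[0.0015,0.005,0],[0.0015,0.005,0],[0.002,0.005,0],[0.0025,0.0045,0],[0.003,0.0045,0],[0.003,0.0045,0],[0,0,0]],"yaw":[0,0,0,0,0,0,0,0,0,0,0,0,0,0,0],"jaw":[1,1,1,1,1,1,1,1,1,1,1,1,1,1,1]}' 25
python3 -m jog '{"offset":[[0,0,0],[0,0,0],[0,0,0],[0,0,0],[0,0,0],[0,0,0],[0,0,0.02],[0,0,0.03],[0,0,0.03],[0,0.02,0.03],[0,0.02,0.03],[0,0,0],[0,0,0],[0,0,0]],"yaw":[0,0,0,0,0,0,0,0,0,0,0,0,0,0],"jaw":[0.6,0.3,0,0,0,0,0,0,0,0,0,0,0,0]}' 25
python3 - <<'E'
from h import *
for c in ('scene','side'):
  q=snap(c,f'pics/{c}13.png')
  for n in ['advance_post','advance_hinge','canister0','drum_knob','pump_knob','oil','carton']: print(n,[(r['at']) for r in manip.tip_of(q,n) if r['score']>.4])
E
```

```text
clock: 82.3
position: [0.5099, -0.3562, 0.0605]
ee_rot: [1.0, 0.001, 0.0, -0.0]
ft_force: [-1.2, 0.9, -2.7]
grip_width: 0.179
grasp_force: 25.3
clock: 83.47
position: [0.5086, -0.3181, 0.2001]
ee_rot: [1.0, 0.0, -0.0, 0.0]
ft_force: [0.2, -0.5, -0.8]
grip_width: 0.998
grasp_force: 0.0
advance_post [[0.5181, -0.3497, 0.0856]]
advance_hinge [[0.5675, -0.4033, 0.0494]]
canister0 [[0.1816, -0.3031, 0.0262], [0.6888, -0.1499, 0.0734], [0.3001, -0.1911, 0.0275], [0.3658, -0.5786, 0.0231], [0.6718, 0.1072, 0.0766]]
drum_knob [[0.5286, 0.4195, 0.1529]]
pump_knob [[0.5313, 0.333, 0.1582]]
oil [[0.3794, -0.3773, 0.0028]]
carton [[0.3866, 0.3771, 0.0009]]
advance_post [[0.5176, -0.3501, 0.0807]]
advance_hinge [[0.5722, -0.4055, 0.0508], [0.3816, -0.3753, 0.0008]]
canister0 [[0.3646, -0.5758, 0.0257], [0.681, -0.0184, 0.0767], [0.6739, 0.1044, 0.0763], [0.1844, -0.3079, 0.0266], [0.6893, -0.1507, 0.0733]]
drum_knob [[0.5274, 0.423, 0.1574]]
pump_knob [[0.5305, 0.3285, 0.1599]]
oil [[0.3795, -0.3743, 0.0033]]
carton [[0.3836, 0.3759, -0.0018]]
```

View pics/scene13.png

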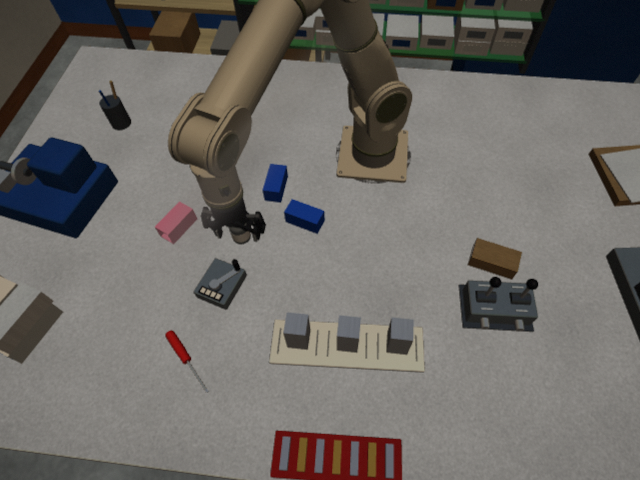

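The picture shows three canisters upright on the rack at (297,330), (348,333) and (401,335). The lever is back at rest near (236,265). Both knobs are upright at (495,283) and (532,284), and the bystanders haven't moved.

```bash
python3 -c "
from workcell import manip
print(manip.hand_in())"
```

```text
the job is handed in; nothing more can be done
None
```

The job is handed in at about 84 s: both tumbler handles are off and upright, all three canisters stand mouth down on their own pegs, the tally lever was swung to its stop and is back at rest, and the carton and oil bottle have not moved; the middle canister fell a few centimetres flat onto the table a few times before I got it onto its peg.

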